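# Swap the failed disk in a drive sled and lock the sled in its dock

### The job

The disk in the drive sled has failed: pick the sled up by its pull tab, carry it to the grey returns box and tip it so that the failed disk slides out through the sled's open end into the box. Then set the sled down flat, lay the fresh disk from the bench flat in it, slide the sled open end first into the dock's bay until it is fully home, and swing the locking bar fully closed across its front. Leave the other things on the bench where they are.

Things in the scene. Friction and masses are not known exactly. Their poses are not given: they have to be found in the camera images.
- sled: Loose drive sled of bare aluminium sheet, 160 g, friction 0.45. Origin: under the middle of its tray; x points to the open end. Tray floor 3 mm thick, x -55..55, y -40..40. Side lips 12 mm high, leaning out (78 mm apart at the floor, 85 at the top); front lip: upright plate at x -59..-55, 88 mm wide, 45 high. No lip at x +55. Starts on the bench near the dock, holding the failed disk
- sled_notch (a point): Middle of the sled's tray, on its floor (3 mm above the sled's origin). Over x -22..22 mm the side lips are missing and the floor is only 66 mm wide: two finger notches, right through to the bench, for fingers that hold a disk by its 70 mm width
- sled_tab (a point): Grip point in the sled's black pull tab, at sled x -104, y 0, z 24 mm. The tab is an upright plate 8 mm thick (along x), 44 mm wide, 34 mm high from the bench, pinched from above with the fingers closing along the sled's x. A flat tongue (3 mm thick, 34 mm wide) joins it to the front plate; 41 mm are free between plate and tab
- failed_disk: Bare disk drive, a flat light grey block 100 x 70 x 10 mm (its x, y, z), 110 g, in the sled's tray at the start, its length along the sled's x. Origin: centre of its underside. It slides out by itself once the open end points down by 0.5 rad (29 degrees) or less; a fast or nose-down carry can lose it early
- fresh_disk: The replacement, the same kind of disk (100 x 70 x 10 mm, 110 g), lying alone on the bench. Origin: centre of its underside. Grasp across its width (fingers closing along its y). In the sled it lies centred in the tray, its length along the sled's x, either way round
- returns_box: Fixed shallow open grey plastic box, outside 150 (x) x 170 (y) x 32 mm high, walls and floor 4 mm. Origin: centre of its underside
- dock: Fixed grey drive dock, 128 mm deep, 120 wide, 54 high, open at its front, where a steel locking bar is hinged. Origin: middle of the bay's mouth at bench level, in the plane of its front; x points into the bay. Bay 94 mm wide (the sled is 88), 47 mm high under the roof; the bench top is its floor
- dock_home (a point): Where the sled's origin is when it is fully home: 60 mm inside the bay's mouth on the bay's midline, at bench level; the sled's x along the dock's x. Then the open end meets stops, the front plate is flush with the dock's front, and tongue and tab stay outside
- bar (a joint): Locking bar on a vertical hinge at dock x -5, y +56 mm; 8 mm thick, underside 37 mm up, so it passes over the pull tab. rad: 0 closed, lying along dock -y, 2 mm before the homed sled's front plate; 1.57 pointing straight out (dock -x); at most 2.6, swung out to the left. Friction 0.05 N m: it stays where left. At q its post stands at dock x -5 - 105 sin q, y 56 - 105 cos q (mm)
- bar_post (a point): Middle of the upright black finger post at the free end of the locking bar: 13 mm thick, from 44 to 78 mm above the bench, 105 mm from the hinge; this point is 61 mm above the bench
- pocket_lens: Bystander: folding pocket lens, white and black, 46 x 78 x 16 mm; origin under its centre
- tape_cassette: Bystander: black tape cassette, 46 x 64 x 18 mm; origin under its centre
- side_cutter: Bystander: side cutter with red grips, 116 x 47 x 12 mm; origin under its centre
- mouse: Bystander: black computer mouse, 112 x 62 x 34 mm; origin under its centre
Not all that is in view belongs to the job. There is more than one size of the dock; the job needs the larger. Leave any yellow look-alike of the fresh_disk alone.

How it is judged:
By the outcome, as a careful person would: the job done as asked, in the order asked, and still so for the second after the job is handed in, with the robot touching nothing.
It also fails if it takes over 72 s, if anything falls off the work surface, if the arm or the gripper's body presses on something with over 40 N, if the wrist force passes 120 N, or if a joint passes its speed limit or range.

### The arm

A 6-joint arm with a two-finger parallel gripper is mounted at the origin on a cart in front of the work surface, level with it; the furniture and walls round the work are solid. World frame = base frame: x ahead of the robot, y to its left, z up, the work surface at z = 0. Lengths are in m, angles in degrees, forces in N, time in s.
With the tool pointing down it reaches from about 0.35 to 0.875 m from the base axis. Payload 4.2 kg.
Tool frame: the origin (TCP) lies midway between the tips of the shut fingers; the grasp point (between the pads) lies 19 mm behind it (r.pinch_z is the distance from the TCP to the grasp point, in m); z points along the fingers, y is the line along which they close (so a half turn about z gives the same grasp; the last joint's range is limited). The gripper opens to 87 mm and grips with 3 to 60 N. Pads are 19 mm wide; open, the fingers measure 117 mm over their backs; the gripper's body (75 mm by 190 mm) begins 51 mm behind the grasp point.
Start: joints at [86.551, 22.042, 0.453, 0, -68.411, -14.817], TCP at [0.196, 0.593, 0.223] pointing down, gripper open.
Joint ranges: [-179.83, 179.83], [-69.29, 118.12], [-61.27, 80.66], [-181.25, 117.63], [-171.15, -9.14], [-177.46, 177.46]. Speed limits (degrees/s): [159.86, 159.86, 180, 180, 180, 180].

### API

Orientations are given as a 3x3 rotation matrix whose columns are the frame's x, y, z axes.
In Python, from station import r, imaging, models gives the robot as it stands. The module is installed in compiled form; this text tells all that it offers.
- The arm moves only by the tool apply_moves, never from a script. Its argument "moves" is a list of rows, each a list of 2 entries, a list of its own where there are three numbers: the shift along the tool's x, y, z in m, then the turn about the tool's z in degrees. A call has 1 to 5 rows; each row shifts and turns the commanded pose from where the row before left it, along the tool's axes as they then stand; what a row does not reach is not made up. A row lasts 1/12 s, in which the tool goes at most 41.7 mm and 7.16 degrees, less where a joint would pass 70% of its speed; a pose out of reach is approached as far as the arm can. A call is refused whole if a number of a shift passes 0.0417 or a number of a turn 7.16, either way. A call with a gripper value outside its range is refused whole. "hand" is the finger opening in m, from 0 to 0.087, set as the call begins (left out, the last holds). The fingers move at their own pace and stop on an object; the grip force is fixed at half the most. Time passes only in rows, so rows that do not move let the fingers close. It gives the time, the measured TCP pose, the force, the opening and the grip force at its end, in the units of the state.
- r.sense(): the state, without advancing time (a new reading comes with each control period).
- imaging.capture(name): name is "scene" or "top" or "wrist"; returns a dict with "frame" (420x560x3 uint8, blue, green, red), "intrinsics" (3x3 intrinsics, pixels), "eye" and "orientation" of the camera in the world. Camera axes: x right, y down, z forward; pixel columns grow to the right and rows downward; lengths in m; the calibration is good to about 2 mm. A picture is of the moment at which its call begins. There is no depth.
- r.finish_job(): hands the job in; it is judged then, once.
Trained networks look in a picture, given as the dict that the camera call returned (one of the last four; its "shot" number tells which), for a name from the list of things; names that differ only in an ending like _2 or _b are one class to them, and where a whole thing is asked for, a point or a joint stands for the part that bears it (a point fixed in the world has none). Each returns a list of dicts, best first, with "confidence" (0 to 1); they miss things now and then, are a little off and sometimes report something else, mostly with a low value. They report only what shows in the picture. A call takes as long as a camera call. They do not tell look-alikes from the thing itself.
- models.cut_out(picture, target): "region" (420x560 bool, what is visible of it) and "extent" ([left, top, width, height] as shares, 0 to 1, of the picture: columns of its width, rows of its height, round what is visible of it).
- models.place_of(picture, target): "at" ([column, row] as shares, 0 to 1, of the picture: columns of its width, rows of its height: a listed point, or the origin of a listed thing).
The state is a dict: "time_s": time; "joints": joint angles; "joint_velocities": joint speeds; "effort": joint torques, N m; "tcp_pos": TCP position; "ee_rot": TCP orientation; "wrist_force": force on the tool from outside, world axes, zero at the start; "moment": the same for the moment, N m; "gripper_width": opening from 0.0 (shut) to 1.0 (fully open); "gripper_force": force on a finger pad.
Only numpy, scipy, OpenCV 4.12 (cv2) and the standard library are available. Lean on these libraries where they do the work, as an engineer would, in place of code of your own. Each camera call takes 0.05 s, during which the arm holds its last target. There are 200 camera calls.

## Working session

There is one attempt and no reset: what is moved stays moved. The work goes in short steps, Python scripts to look and compute and a tool call to move; the robot and the scene stay as the last step left them, time stands still between calls to the robot, and variables do not carry over. Pictures are saved under pics/ and viewed, at most 10 in all, crops included, and the job is handed in when it is done.

Besides the shell and the picture viewer there is one more tool, called after ">>>" by a JSON object that holds its "op" and its "data", one argument or row to a line. apply_moves: Moves the arm, as the interface text tells. Its arguments: {"type":"object","properties":{"moves":{"type":"array"},"hand":{"type":"number"}},"required":["moves"]}

```bash
mkdir -p pics
cat > h.py <<'E'
from station import r, imaging, models
import numpy as np, cv2
def shot(n): return imaging.capture(n)
def ray(p,uv):
    K=np.array(p["intrinsics"]);R=np.array(p["orientation"])
    d=R@np.linalg.inv(K)@np.array([uv[0],uv[1],1.]); return np.array(p["eye"]),d/np.linalg.norm(d)
def onz(p,uv,z):
    o,d=ray(p,uv); return o+d*(z-o[2])/d[2]
def proj(p,X):
    K=np.array(p["intrinsics"]);R=np.array(p["orientation"])
    c=R.T@(np.array(X)-np.array(p["eye"])); q=K@c; return q[:2]/q[2]
def tri(obs):
    A=np.zeros((3,3));b=np.zeros(3);L=[ray(p,u) for p,u in obs]
    for o,d in L:
        M=np.eye(3)-np.outer(d,d);A+=M;b+=M@o
    X=np.linalg.solve(A,b); return X,max(np.linalg.norm((np.eye(3)-np.outer(d,d))@(X-o)) for o,d in L)
W=np.array([560,420])
def st():
    s=r.sense(); print("t",round(s["time_s"],2),"tcp",np.round(s["tcp_pos"],4),"F",np.round(s["wrist_force"],1),"w",s["gripper_width"],"gf",s["gripper_force"]); return s
E
python3 - <<'E'
from h import *
s=st(); print(np.round(s["ee_rot"],3), r.pinch_z)
ps={n:shot(n) for n in("scene","top")}
for n,p in ps.items():
    cv2.imwrite(f"pics/{n}0.png",p["frame"]); print(n,np.round(p["eye"],3),np.round(p["orientation"],2).tolist())
names=["sled_notch","sled_tab","sled","failed_disk","fresh_disk","returns_box","dock","dock_home","bar_post"]
for t in names:
    for n,p in ps.items():
        for d in models.place_of(p,t)[:4]:
            uv=np.array(d["at"])*W; print(t,n,round(d["confidence"],2),uv.round(),onz(p,uv,{"bar_post":.061,"sled_tab":.024}.get(t,0)).round(3)[:2])
E
```

```text
t 0.0 tcp [0.1957 0.5929 0.2215] F [-0.6  0.2  0.7] w 1.005774930805856 gf 0.0
[[ 0.95  -0.314 -0.001]
 [-0.314 -0.95  -0.002]
 [ 0.     0.002 -1.   ]] 0.0187
scene [ 0.006 -0.458  0.96 ] [[0.68, -0.56, 0.48], [-0.73, -0.53, 0.43], [0.02, -0.64, -0.77]]
top [0.394 0.048 1.272] [[-0.01, -0.99, 0.13], [-1.0, 0.0, -0.02], [0.02, -0.13, -0.99]]
sled_notch top 0.98 [233. 223.] [0.533 0.177]
sled_tab scene 0.88 [223. 228.] [0.434 0.137]
sled_tab scene 0.28 [325. 208.] [ 0.688 -0.023]
sled_tab top 0.61 [244. 255.] [0.439 0.144]
sled scene 0.89 [240. 208.] [0.53  0.173]
sled top 0.78 [236. 219.] [0.546 0.169]
failed_disk scene 0.71 [240. 208.] [0.53  0.172]
failed_disk top 0.94 [237. 226.] [0.525 0.166]
fresh_disk scene 0.96 [272. 288.] [ 0.399 -0.084]
fresh_disk scene 0.7 [307. 245.] [ 0.565 -0.062]
fresh_disk top 0.85 [325. 265.] [ 0.412 -0.089]
fresh_disk top 0.58 [313. 214.] [ 0.559 -0.057]
fresh_disk top 0.32 [247. 257.] [0.435 0.138]
returns_box scene 0.95 [361. 311.] [ 0.507 -0.292]
returns_box scene 0.53 [254. 176.] [0.655 0.237]
returns_box top 0.68 [390. 229.] [ 0.515 -0.282]
dock scene 0.83 [164. 216.] [0.356 0.309]
dock scene 0.6 [255. 179.] [0.647 0.224]
dock top 0.88 [215. 185.] [0.647 0.233]
dock top 0.55 [185. 284.] [0.358 0.312]
dock_home scene 0.87 [175. 211.] [0.389 0.302]
dock_home scene 0.59 [265. 166.] [0.711 0.241]
dock_home top 0.86 [187. 267.] [0.407 0.309]
dock_home top 0.51 [146. 200.] [0.602 0.432]
bar_post scene 0.52 [209. 175.] [0.524 0.295]
bar_post scene 0.37 [170. 215.] [0.348 0.253]
bar_post top 0.58 [182. 223.] [0.527 0.312]
bar_post top 0.44 [200. 285.] [0.357 0.261]
```

View pics/scene0.png

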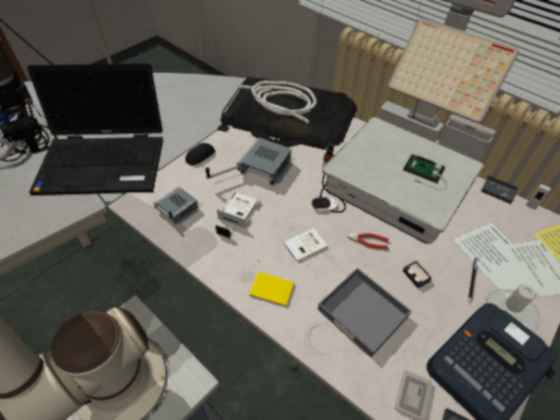

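View pics/top0.png

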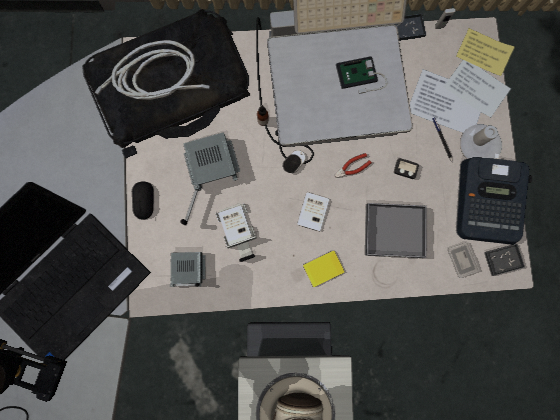

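>>> {"op": "apply_moves", "data": {
  "moves": [
    [[0.03,0.028,0],7],
    [[0.03,0.028,0],7],
    [[0.034,0.024,0],0],
    [[0.034,0.024,0],0],
    [[0.034,0.024,0],0]
  ]
}}

```text
time_s: 1.42
tcp_pos: [0.2789, 0.4022, 0.2226]
ee_rot: [[0.846, -0.533, 0.0], [-0.533, -0.846, 0.0], [0.0, -0.0, -1.0]]
wrist_force: [0.7, 0.1, 0.8]
gripper_width: 0.997
gripper_force: 0.0
```

>>> {"op": "apply_moves", "data": {
  "moves": [
    [[0.034,0.024,0],0],
    [[0.034,0.024,0],0],
    [[0.034,0.024,0],0],
    [[0.034,0.024,0],0],
    [[0.02,0.01,0],0]
  ]
}}

```text
time_s: 1.83
tcp_pos: [0.3538, 0.2275, 0.2229]
ee_rot: [[0.845, -0.535, -0.0], [-0.535, -0.845, 0.0], [-0.0, 0.0, -1.0]]
wrist_force: [-0.4, 1.2, -0.6]
gripper_width: 1.0
gripper_force: 0.0
```

Run:
```python
from h import *
s=st(); print(np.round(s["ee_rot"],3),np.round(s["joints"],1))
p=shot("wrist"); cv2.imwrite("pics/w1.png",p["frame"]); print(np.round(p["eye"],3),np.round(p["orientation"],2).tolist())
for t in ["sled_notch","sled_tab","dock","dock_home","bar_post"]:
    for d in models.place_of(p,t)[:2]:
            uv=np.array(d["at"])*W; print(t,round(d["confidence"],2),uv.round(),onz(p,uv,{"bar_post":.061,"sled_tab":.024}.get(t,0)).round(4)[:2])
```

```text
t 1.83 tcp [0.3538 0.2275 0.2229] F [-0.4  1.2 -0.6] w 0.9997591610753064 gf 0.0
[[ 0.845 -0.535 -0.   ]
 [-0.535 -0.845  0.   ]
 [-0.     0.    -1.   ]] [ 55.1   1.6 -26.1  -0.  -62.3   2.6]
[0.414 0.191 0.384] [[-0.54, -0.82, -0.22], [-0.84, 0.52, 0.14], [0.0, 0.26, -0.97]]
sled_tab 0.66 [322.  74.] [0.4283 0.1343]
dock 0.66 [218. 226.] [0.3564 0.3064]
bar_post 0.74 [243. 220.] [0.3578 0.266 ]
bar_post 0.72 [86. 79.] [0.5291 0.3079]
```

View pics/w1.png

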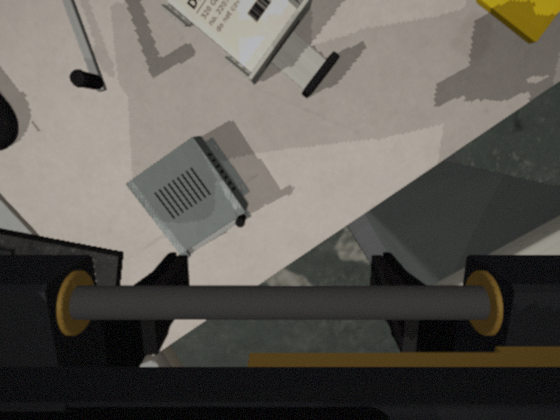

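>>> {"op": "apply_moves", "data": {
  "moves": [
    [[0.03,-0.01,-0.02],0],
    [[0.03,-0.01,-0.02],0],
    [[0.03,-0.01,-0.02],0],
    [[0,0,0],7],
    [[0,0,0],7]
  ]
}}

```text
time_s: 2.55
tcp_pos: [0.4476, 0.2098, 0.2831]
ee_rot: [[0.687, -0.727, 0.001], [-0.727, -0.687, 0.001], [0.0, -0.002, -1.0]]
wrist_force: [-0.6, 0.5, -0.7]
gripper_width: 1.002
gripper_force: 0.0
```

>>> {"op": "apply_moves", "data": {
  "moves": [
    [[0,0,0],7],
    [[0,0,0],7],
    [[0,0,0],7],
    [[0,0,0],2],
    [[0,0,0],0]
  ]
}}

```text
time_s: 2.97
tcp_pos: [0.4457, 0.2097, 0.2823]
ee_rot: [[0.355, -0.935, -0.0], [-0.935, -0.355, -0.0], [0.0, 0.0, -1.0]]
wrist_force: [-0.0, 0.2, -0.0]
gripper_width: 1.005
gripper_force: 0.0
```

```bash
cat >> h.py <<'E'
HZ={"bar_post":.061,"sled_tab":.024,"sled_notch":.003}
def look(name,targets,k=2,save=None):
    p=shot(name)
    if save: cv2.imwrite(f"pics/{save}.png",p["frame"])
    for t in targets:
        for d in models.place_of(p,t)[:k]:
            uv=np.array(d["at"])*W; print(t,round(d["confidence"],2),uv.round(1),onz(p,uv,HZ.get(t,0)).round(4)[:2])
    return p
E
python3 - <<'E'
from h import *
s=st(); print(np.round(s["ee_rot"],3),np.round(s["joints"],1))
look("wrist",["sled_notch","sled_tab","sled","failed_disk","dock","dock_home","bar_post"],save="w2")
E
```

```text
t 2.97 tcp [0.4457 0.2097 0.2823] F [-0.   0.2 -0. ] w 1.0053115544798954 gf 0.0
[[ 0.355 -0.935 -0.   ]
 [-0.935 -0.355 -0.   ]
 [ 0.     0.    -1.   ]] [ 44.1   6.7 -11.7  -0.  -71.7 -23.3]
sled_tab 0.92 [320.  126.1] [0.4269 0.1327]
failed_disk 0.74 [229.5 126.4] [0.5241 0.1704]
dock 0.77 [316.5 272.2] [0.3576 0.3053]
dock_home 0.57 [318.7 125.8] [0.4259 0.1323]
bar_post 0.68 [175.6 243.9] [0.5319 0.3075]
bar_post 0.56 [333.8 262.7] [0.3594 0.2657]
```

View pics/w2.png

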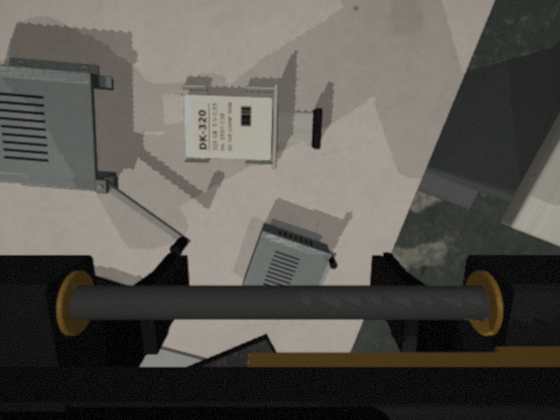

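Run:
```python
from h import *
p=shot("wrist")
def rect(t,z,k=0):
    d=models.cut_out(p,t)[k]; m=d["region"].astype(np.uint8)
    c=max(cv2.findContours(m,0,2)[0],key=cv2.contourArea)
    pts=np.array([onz(p,q[0],z)[:2] for q in c])
    (cx,cy),(w,h),a=cv2.minAreaRect((pts*1000).astype(np.float32))
    print(t,round(d["confidence"],2),"c",round(cx,1),round(cy,1),"wh",round(w,1),round(h,1),"ang",round(a,1), d["extent"])
rect("failed_disk",.013); rect("sled",.02); rect("sled_tab",.034); rect("dock",.054);rect("dock",.054,1)
for n,uv,z in [("tabtop a",(314.5,147),.034),("tabtop b",(317,108),.034),("plate top a",(274,167),.045),("plate b",(276.5,86),.045),("dock roof R",(99,190),.054),("dock roof L",(93,65),.054)]:
    print(n,onz(p,uv,z).round(4))
cv2.imwrite("pics/w2c.png",cv2.resize(p["frame"][50:210,60:340],None,fx=2.8,fy=2.8,interpolation=cv2.INTER_CUBIC))
t=shot("top"); a=models.place_of(p,"sled_tab")[0]["at"]; b=models.place_of(t,"sled_tab")[0]["at"]
print(tri([(p,np.array(a)*W),(t,np.array(b)*W)]))
```

```text
Traceback (most recent call last):
IndexError: list index out of range
```

```bash
cat >> h.py <<'E'
def rect(p,t,z,k=0):
    L=models.cut_out(p,t)
    if len(L)<=k: print(t,"none"); return
    d=L[k]; m=d["region"].astype(np.uint8)
    c=max(cv2.findContours(m,0,2)[0],key=cv2.contourArea)
    pts=np.array([onz(p,q[0],z)[:2] for q in c])
    (cx,cy),(w,h),a=cv2.minAreaRect((pts*1000).astype(np.float32))
    e=np.array(d["extent"])*[560,420,560,420]
    print(t,round(d["confidence"],2),"c",round(cx,1),round(cy,1),"wh",round(w,1),round(h,1),"ang",round(a,1),e.round())
E
python3 - <<'E'
from h import *
p=shot("wrist")
for a in [("failed_disk",.013),("sled",.02),("sled_tab",.034),("dock",.054),("dock",.054,1)]: rect(p,*a)
for n,uv,z in [("tabtop a",(314.5,147),.034),("tabtop b",(317,108),.034),("plate top a",(274,167),.045),("plate b",(276.5,86),.045),("dock roof R",(99,190),.054),("dock roof L",(93,65),.054)]:
    print(n,onz(p,uv,z).round(4))
cv2.imwrite("pics/w2c.png",cv2.resize(p["frame"][50:210,60:340],None,fx=2.8,fy=2.8,interpolation=cv2.INTER_CUBIC))
t=shot("top"); a=models.place_of(p,"sled_tab")[0]["at"]; b=models.place_of(t,"sled_tab")[0]["at"]
print(tri([(p,np.array(a)*W),(t,np.array(b)*W)]))
E
```

```text
failed_disk 0.86 c 523.6 171.4 wh 101.0 70.6 ang 18.1 [185.  97.  89.  64.]
sled 0.92 c 463.8 149.8 wh 85.9 91.1 ang 20.2 [180.  89. 142.  81.]
sled_tab 0.62 c 464.1 148.3 wh 82.7 87.9 ang 21.1 [180.  84. 143.  87.]
dock 0.71 c 400.8 285.5 wh 95.8 85.6 ang 1.7 [241. 221.  96.  66.]
dock 0.58 c 634.2 237.1 wh 156.5 236.1 ang 87.3 [  1.  56. 190. 198.]
tabtop a [0.4254 0.1547 0.034 ]
tabtop b [0.4384 0.1155 0.034 ]
plate top a [0.4598 0.19   0.045 ]
plate b [0.4867 0.111  0.045 ]
dock roof R [0.6289 0.2795 0.054 ]
dock roof L [0.6641 0.158  0.054 ]
(array([0.43344041, 0.13628667, 0.06464864]), np.float64(0.0008811620437198918))
```

View pics/w2c.png

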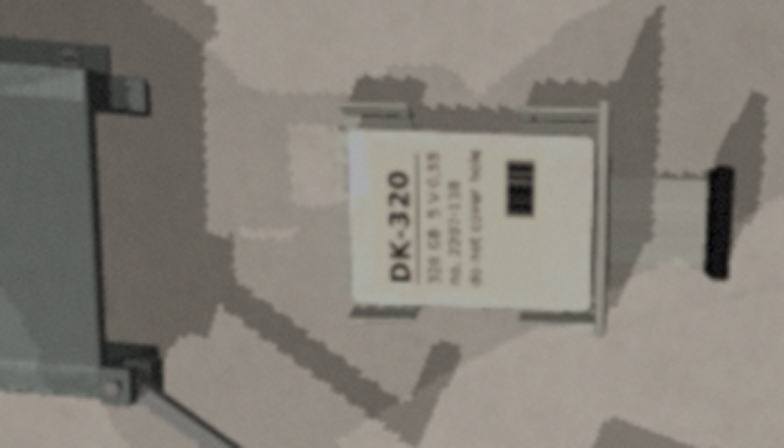

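>>> {"op": "apply_moves", "data": {
  "hand": 0.04,
  "moves": [
    [[0,0,0],2.4],
    [[0.0335,0.02,0],0],
    [[0.0326,0.0203,0],0],
    [[0,0,0.04],0],
    [[0,0,0.04],0]
  ]
}}

```text
time_s: 4.33
tcp_pos: [0.4298, 0.1327, 0.2044]
ee_rot: [[0.313, -0.95, 0.007], [-0.95, -0.313, 0.005], [-0.003, -0.009, -1.0]]
wrist_force: [0.4, 1.2, -0.8]
gripper_width: 0.704
gripper_force: 0.0
```

>>> {"op": "apply_moves", "data": {
  "moves": [
    [[0,0,0.04],0],
    [[0,0,0.04],0],
    [[0,0,0.03],0],
    [[0,0,0],0],
    [[0,0,0],0]
  ]
}}

```text
time_s: 4.75
tcp_pos: [0.4283, 0.1326, 0.0921]
ee_rot: [[0.315, -0.949, -0.002], [-0.949, -0.315, -0.002], [0.002, 0.003, -1.0]]
wrist_force: [0.4, 0.9, 1.3]
gripper_width: 0.47
gripper_force: 0.0
```

Run:
```python
from h import *
s=st(); print(np.round(s["ee_rot"],3))
look("wrist",["sled_notch","sled_tab","sled"],save="w3")
```

```text
t 4.75 tcp [0.4283 0.1326 0.0921] F [0.4 0.9 1.3] w 0.4702993376197179 gf 0.0
[[ 0.315 -0.949 -0.002]
 [-0.949 -0.315 -0.002]
 [ 0.002  0.003 -1.   ]]
sled_tab 0.6 [276.8 235.9] [0.4294 0.1361]
```

View pics/w3.png

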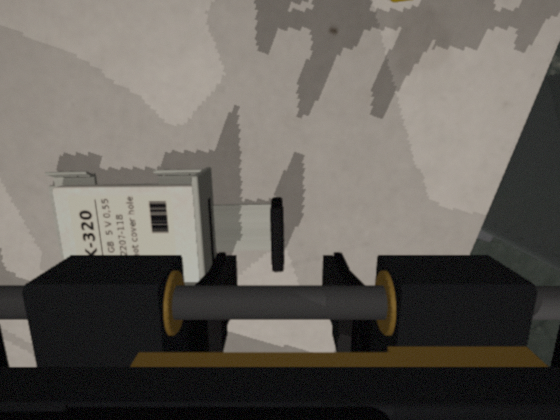

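>>> {"op": "apply_moves", "data": {
  "moves": [
    [[-0.003,-0.001,0.03],0],
    [[0,0,0.03],0],
    [[0,0,0.026],0],
    [[0,0,0],0],
    [[0,0,0],0]
  ]
}}

```text
time_s: 5.37
tcp_pos: [0.4291, 0.1366, 0.0073]
ee_rot: [[0.315, -0.949, 0.0], [-0.949, -0.315, -0.0], [0.0, -0.0, -1.0]]
wrist_force: [0.4, -0.1, -0.1]
gripper_width: 0.461
gripper_force: 0.0
```

>>> {"op": "apply_moves", "data": {
  "hand": 0.0,
  "moves": [
    [[0,0,0],0],
    [[0,0,0],0],
    [[0,0,0],0],
    [[0,0,0],0],
    [[0,0,0],0]
  ]
}}

```text
time_s: 5.78
tcp_pos: [0.4288, 0.1364, 0.0073]
ee_rot: [[0.315, -0.949, 0.001], [-0.949, -0.315, 0.001], [-0.001, -0.001, -1.0]]
wrist_force: [-0.4, -0.3, 0.1]
gripper_width: 0.165
gripper_force: 0.0
```

Run:
```python
from h import *
st()
p=shot("top")
for a in [("returns_box",.032),("fresh_disk",.01),("fresh_disk",.01,1)]: rect(p,*a)
p=shot("scene")
for a in [("returns_box",.032),("fresh_disk",.01),("fresh_disk",.01,1)]: rect(p,*a)
```

```text
t 5.78 tcp [0.4288 0.1364 0.0073] F [-0.4 -0.3  0.1] w 0.1646816126529492 gf 0.0
returns_box 0.92 c 509.2 -287.9 wh 175.4 151.3 ang 87.1 [365. 204.  62.  54.]
fresh_disk 0.89 c 565.8 -54.0 wh 71.4 101.3 ang 72.7 [297. 194.  30.  36.]
fresh_disk 0.84 c 401.7 -81.1 wh 72.4 106.6 ang 25.8 [306. 248.  37.  39.]
returns_box 0.88 c 497.8 -296.8 wh 174.0 163.2 ang 86.9 [317. 269.  91.  91.]
fresh_disk 0.91 c 559.9 -59.8 wh 80.1 104.3 ang 71.6 [287. 228.  42.  31.]
fresh_disk 0.72 c 394.9 -86.6 wh 73.6 99.8 ang 25.0 [247. 272.  49.  34.]
```

>>> {"op": "apply_moves", "data": {
  "hand": 0.0,
  "moves": [
    [[0,0,0],0],
    [[0,0,0],0],
    [[0,0,-0.004],0],
    [[0,0,-0.006],0],
    [[0,0,0],0]
  ]
}}

```text
time_s: 6.6
tcp_pos: [0.4286, 0.1362, 0.0172]
ee_rot: [[0.315, -0.949, 0.0], [-0.949, -0.315, 0.0], [-0.0, -0.001, -1.0]]
wrist_force: [0.2, 0.7, -2.8]
gripper_width: 0.089
gripper_force: 30.0
```

Run:
```python
from h import *
s=st(); print(s["moment"])
p=shot("wrist"); a=p["frame"][120:420,:400]
q=shot("scene"); u=proj(q,[.5,.16,.03]).astype(int)
b=q["frame"][u[1]-45:u[1]+45,u[0]-60:u[0]+60]; b=cv2.resize(b,(400,300),interpolation=cv2.INTER_CUBIC)
cv2.imwrite("pics/w4.png",np.hstack([a,b]))
```

```text
t 6.6 tcp [0.4286 0.1362 0.0172] F [ 0.2  0.7 -2.8] w 0.0887257465786116 gf 29.998166584409773
[0.0787794  0.04728198 0.02670802]
```

View pics/w4.png

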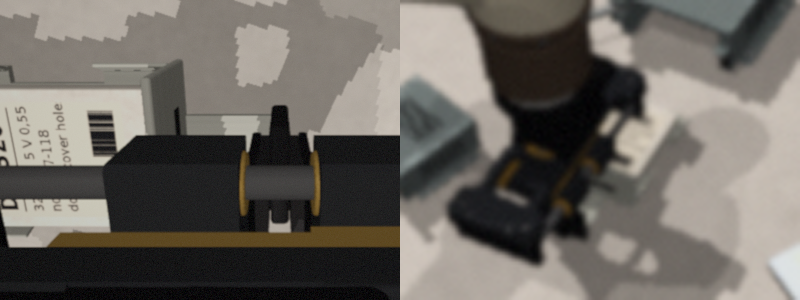

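>>> {"op": "apply_moves", "data": {
  "moves": [
    [[0,0,-0.01],0],
    [[0,0,-0.018],0],
    [[0,0,-0.02],0],
    [[0.008,0,-0.015],0],
    [[0.016,0,0],0]
  ]
}}

```text
time_s: 7.12
tcp_pos: [0.438, 0.1151, 0.0823]
ee_rot: [[0.317, -0.948, 0.006], [-0.948, -0.317, 0.003], [-0.001, -0.006, -1.0]]
wrist_force: [0.9, 0.9, -1.4]
gripper_width: 0.085
gripper_force: 30.0
```

>>> {"op": "apply_moves", "data": {
  "moves": [
    [[0.024,0,0],0.5],
    [[0.026,0,0],1.5],
    [[0.026,0,0],2],
    [[0.026,0.006,0],2],
    [[0.026,0.01,0],2]
  ]
}}

```text
time_s: 7.53
tcp_pos: [0.456, -0.0143, 0.0793]
ee_rot: [[0.178, -0.984, 0.0], [-0.984, -0.178, -0.0], [0.0, -0.0, -1.0]]
wrist_force: [0.1, 0.5, -3.1]
gripper_width: 0.089
gripper_force: 30.0
```

>>> {"op": "apply_moves", "data": {
  "moves": [
    [[0.026,0.012,0],2],
    [[0.026,0.012,0],2],
    [[0.026,0.012,0],2],
    [[0.026,0.012,0],2],
    [[0.026,0.012,0],1.5]
  ]
}}

```text
time_s: 7.95
tcp_pos: [0.409, -0.1501, 0.0792]
ee_rot: [[0.013, -1.0, -0.001], [-1.0, -0.013, 0.0], [-0.0, 0.001, -1.0]]
wrist_force: [0.3, -0.1, -2.1]
gripper_width: 0.085
gripper_force: 30.0
```

>>> {"op": "apply_moves", "data": {
  "moves": [
    [[0.026,0.012,0],0.5],
    [[0.024,0.012,0],0],
    [[0.016,0.006,0],0],
    [[0.008,0,0],0],
    [[0,0,0],0]
  ]
}}

```text
time_s: 8.37
tcp_pos: [0.3804, -0.2243, 0.0793]
ee_rot: [[0.003, -1.0, -0.0], [-1.0, -0.003, -0.0], [0.0, 0.0, -1.0]]
wrist_force: [0.5, 0.6, -2.2]
gripper_width: 0.093
gripper_force: 30.0
```

Run:
```python
from h import *
s=st(); print(np.round(s["ee_rot"],3),s["moment"])
p=shot("top"); rect(p,"failed_disk",.09); rect(p,"sled",.09); rect(p,"returns_box",.032)
p=shot("wrist"); rect(p,"failed_disk",.085); rect(p,"sled",.09); rect(p,"returns_box",.032);cv2.imwrite("pics/w5.png",p["frame"])
```

```text
t 8.37 tcp [ 0.3804 -0.2243  0.0793] F [ 0.5  0.6 -2.2] w 0.0925949674291122 gf 29.999563610181212
[[ 0.003 -1.    -0.   ]
 [-1.    -0.003 -0.   ]
 [ 0.     0.    -1.   ]] [-0.03098608  0.1287926  -0.00349398]
failed_disk 0.66 c 493.9 -220.3 wh 68.4 80.1 ang 88.3 [365. 220.  22.  30.]
sled 0.5 c 697.3 231.0 wh 141.4 134.6 ang 18.0 [180. 133.  58.  92.]
returns_box 0.96 c 514.9 -287.9 wh 174.1 138.9 ang 85.6 [364. 203.  63.  52.]
failed_disk 0.69 c 477.1 -238.4 wh 68.9 40.8 ang 0.4 [  0. 195. 143. 144.]
sled 0.75 c 417.3 -248.2 wh 36.2 91.2 ang 75.3 [  0. 179. 289. 179.]
returns_box 0.97 c 482.4 -292.9 wh 125.3 117.0 ang 86.4 [  1.   0. 205. 233.]
```

>>> {"op": "apply_moves", "data": {
  "moves": [
    [[0.01,0.005,0],0],
    [[0.02,0.005,0],0],
    [[0.02,0.005,0],0],
    [[0.013,0.005,0],0],
    [[0,0,0.015],0]
  ]
}}

```text
time_s: 9.18
tcp_pos: [0.3632, -0.2886, 0.0666]
ee_rot: [[0.005, -1.0, 0.006], [-1.0, -0.005, -0.003], [0.003, -0.006, -1.0]]
wrist_force: [0.9, 0.5, -2.5]
gripper_width: 0.092
gripper_force: 30.0
```

>>> {"op": "apply_moves", "data": {
  "moves": [
    [[0,0,0.015],0],
    [[0,0,0.006],0],
    [[0,0,0.002],0],
    [[0,0,0],0]
  ]
}}

```text
time_s: 9.52
tcp_pos: [0.3612, -0.2861, 0.0413]
ee_rot: [[0.007, -1.0, -0.001], [-1.0, -0.007, 0.0], [-0.0, 0.001, -1.0]]
wrist_force: [0.1, 0.1, -2.3]
gripper_width: 0.087
gripper_force: 30.0
```

Run:
```python
from h import *
s=st(); print(s["moment"],np.round(s["joints"],1))
```

```text
t 9.52 tcp [ 0.3612 -0.2861  0.0413] F [ 0.1  0.1 -2.3] w 0.08659796097419882 gf 29.99309708015062
[0.08869228 0.16281548 0.02328141] [-18.1  19.6 -35.2   0.  -35.2  18.5]
```

>>> {"op": "apply_moves", "data": {
  "moves": [
    [[0,0,0.002],0],
    [[0,0,0.001],0],
    [[0,0,0],0]
  ]
}}

```text
time_s: 9.77
tcp_pos: [0.3619, -0.2864, 0.0391]
ee_rot: [[0.006, -1.0, 0.002], [-1.0, -0.006, -0.001], [0.001, -0.002, -1.0]]
wrist_force: [0.2, -0.2, -1.9]
gripper_width: 0.091
gripper_force: 30.0
```

>>> {"op": "apply_moves", "data": {
  "hand": 0.05,
  "moves": [
    [[0,0,0],0],
    [[0,0,0],0],
    [[0,0,0],0],
    [[0,0,0],0],
    [[0,0,0],0]
  ]
}}

```text
time_s: 10.18
tcp_pos: [0.3613, -0.2864, 0.0388]
ee_rot: [[0.006, -1.0, 0.001], [-1.0, -0.006, -0.0], [0.0, -0.001, -1.0]]
wrist_force: [-0.3, 0.5, 0.7]
gripper_width: 0.381
gripper_force: 0.1
```

Run:
```python
from h import *
st()
p=shot("wrist"); a=p["frame"][:, :]
q=shot("scene"); u=proj(q,[.46,-.27,.03]).astype(int);print(u)
b=q["frame"][u[1]-50:u[1]+50,u[0]-60:u[0]+60]; b=cv2.resize(b,(400,333),interpolation=cv2.INTER_CUBIC)
b=np.vstack([b,np.zeros((87,400,3),np.uint8)])
cv2.imwrite("pics/w6.png",cv2.resize(np.hstack([a,b]),(800,350)))
```

```text
t 10.18 tcp [ 0.3613 -0.2864  0.0388] F [-0.3  0.5  0.7] w 0.38062180348285 gf 0.14807481124819333
[344 312]
```

View pics/w6.png

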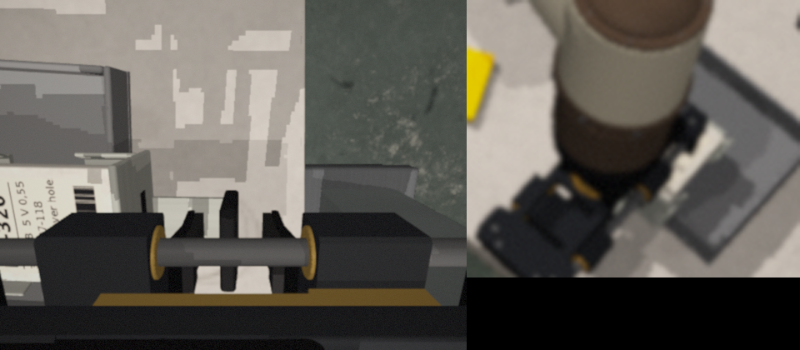

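>>> {"op": "apply_moves", "data": {
  "moves": [
    [[0,0,-0.03],0],
    [[0,0,-0.04],0],
    [[-0.02,0,-0.03],0],
    [[-0.02,0,0],0],
    [[0,0,0],0]
  ]
}}

```text
time_s: 10.7
tcp_pos: [0.3615, -0.2449, 0.1405]
ee_rot: [[0.007, -1.0, 0.005], [-1.0, -0.007, -0.0], [0.0, -0.005, -1.0]]
wrist_force: [-1.2, 0.1, -0.4]
gripper_width: 0.574
gripper_force: 0.0
```

Run:
```python
from h import *
st()
p=shot("wrist"); cv2.imwrite("pics/w7.png",p["frame"]); print(np.round(p["eye"],3),p["intrinsics"])
L=models.cut_out(p,"sled")+models.cut_out(p,"failed_disk")
for d in L: print(d["confidence"],(np.array(d["extent"])*[560,420,560,420]).round())
for t in ["sled_tab","sled_notch","failed_disk","sled"]:
  for d in models.place_of(p,t)[:2]: print(t,d["confidence"],(np.array(d["at"])*W).round(1))
# dark tab: threshold
g=cv2.cvtColor(p["frame"],cv2.COLOR_BGR2GRAY)
m=(g[60:250]<28).astype(np.uint8); n,l,s,c=cv2.connectedComponentsWithStats(m)
for i in range(1,n):
    if s[i,4]>150: print(s[i]+[0,60,0,0,0],c[i].round()+[0,60])
```

```text
t 10.7 tcp [ 0.3615 -0.2449  0.1405] F [-1.2  0.1 -0.4] w 0.573760635131979 gf 0.0
[ 0.362 -0.314  0.302] [[364.32226227   0.         279.26288735]
 [  0.         364.32226227 219.30501575]
 [  0.           0.           1.        ]]
0.6 [ 76.  95. 203. 144.]
0.8 [ 82. 112.  91.  97.]
0.52 [  1.  20. 196. 246.]
sled_tab 0.8 [260.6 165.4]
failed_disk 0.92 [149.  156.4]
[199 128   6  73 187] [201. 164.]
[ 251  133   26   71 1235] [267. 168.]
```

View pics/w7.png

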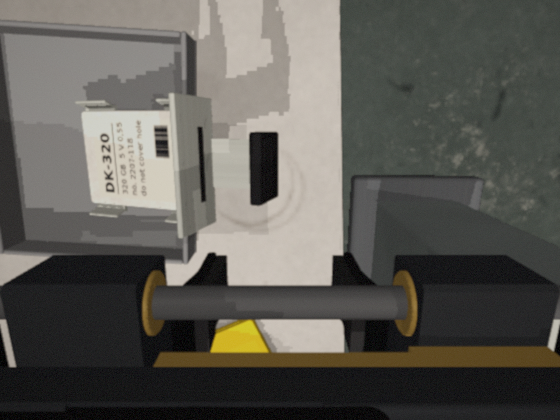

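Run:
```python
from h import *
p=shot("wrist")
for uv,z in [((251,133),.09),((251,204),.09),((277,133),.065),((277,202),.065),((264,168),.079)]: print(onz(p,uv,z).round(4))
s=r.sense(); print(s["joints"])
```

```text
[ 0.3771 -0.3101  0.09  ]
[ 0.3777 -0.2694  0.09  ]
[ 0.3626 -0.3094  0.065 ]
[ 0.3625 -0.2653  0.065 ]
[ 0.3703 -0.2893  0.079 ]
[-1.29220818e+01  8.84586770e+00 -3.17477907e+01  3.85248506e-03
 -4.94948990e+01  1.32083763e+01]
```

>>> {"op": "apply_moves", "data": {
  "hand": 0.07,
  "moves": [
    [[0,0,0],-7],
    [[0,0,0],-7],
    [[0,0,0],-7],
    [[0,0,0],-7],
    [[0,0,0],-7]
  ]
}}

```text
time_s: 11.52
tcp_pos: [0.3607, -0.2467, 0.1381]
ee_rot: [[0.583, -0.813, -0.001], [-0.813, -0.583, 0.0], [-0.001, 0.001, -1.0]]
wrist_force: [-0.3, -0.7, -0.4]
gripper_width: 0.786
gripper_force: 0.0
```

>>> {"op": "apply_moves", "data": {
  "moves": [
    [[0,0,0],-7],
    [[0,0,0],-7],
    [[0,0,0],-7],
    [[0,0,0],-7],
    [[0,0,0],-7]
  ]
}}

```text
time_s: 11.93
tcp_pos: [0.3607, -0.2466, 0.1381]
ee_rot: [[0.943, -0.331, -0.001], [-0.331, -0.943, 0.0], [-0.001, 0.0, -1.0]]
wrist_force: [-0.1, 0.3, -0.8]
gripper_width: 0.803
gripper_force: 0.0
```

>>> {"op": "apply_moves", "data": {
  "moves": [
    [[0,0,0],-7],
    [[0,0,0],-7],
    [[0,0,0],-6],
    [[0,0,0],0],
    [[0,0,0],0]
  ]
}}

```text
time_s: 12.35
tcp_pos: [0.3608, -0.2466, 0.1382]
ee_rot: [[1.0, 0.003, -0.001], [0.003, -1.0, 0.0], [-0.001, -0.0, -1.0]]
wrist_force: [-0.1, 0.2, -0.1]
gripper_width: 0.801
gripper_force: 0.0
```

>>> {"op": "apply_moves", "data": {
  "moves": [
    [[0.005,0.021,0],0],
    [[0.004,0.021,0],0],
    [[0,0,0.03],0],
    [[0,0,0.03],0],
    [[0,0,0.014],0]
  ]
}}

```text
time_s: 12.77
tcp_pos: [0.3682, -0.2879, 0.0616]
ee_rot: [[1.0, 0.001, -0.004], [0.001, -1.0, 0.002], [-0.004, -0.002, -1.0]]
wrist_force: [-0.0, -0.1, 0.1]
gripper_width: 0.806
gripper_force: 0.0
```

>>> {"op": "apply_moves", "data": {
  "hand": 0.03,
  "moves": [
    [[0,0,0],0],
    [[0,0,0],0],
    [[0,0,0],0],
    [[0,0,0],0],
    [[0,0,0],0]
  ]
}}

```text
time_s: 13.18
tcp_pos: [0.371, -0.2885, 0.0658]
ee_rot: [[1.0, 0.006, 0.003], [0.006, -1.0, -0.001], [0.003, 0.001, -1.0]]
wrist_force: [-1.1, 0.5, -0.4]
gripper_width: 0.508
gripper_force: 0.2
```

>>> {"op": "apply_moves", "data": {
  "moves": [
    [[0,0,0],0],
    [[0,0,0],0]
  ]
}}

```text
time_s: 13.35
tcp_pos: [0.3709, -0.2885, 0.0655]
ee_rot: [[1.0, 0.006, 0.002], [0.006, -1.0, -0.001], [0.002, 0.001, -1.0]]
wrist_force: [-0.6, -0.1, 1.9]
gripper_width: 0.502
gripper_force: 29.9
```

>>> {"op": "apply_moves", "data": {
  "moves": [
    [[0,0,-0.01],0],
    [[0,0,-0.015],0],
    [[0,0,-0.015],0],
    [[0,0,0],0],
    [[0,0,0],0]
  ]
}}

```text
time_s: 13.77
tcp_pos: [0.37, -0.2881, 0.1047]
ee_rot: [[1.0, 0.005, 0.001], [0.005, -1.0, 0.0], [0.001, -0.0, -1.0]]
wrist_force: [-0.0, -0.2, -3.3]
gripper_width: 0.5
gripper_force: 29.9
```

Run:
```python
from h import *
s=st(); print(s["moment"])
p=shot("wrist"); cv2.imwrite("pics/w8.png",p["frame"])
for n in ["failed_disk","sled","returns_box"]:
  for d in models.cut_out(p,n)[:2]: print(n,d["confidence"],(np.array(d["extent"])*[560,420,560,420]).round())
```

```text
t 13.77 tcp [ 0.37   -0.2881  0.1047] F [-0.  -0.2 -3.3] w 0.49957002415756074 gf 29.92729641644246
[-0.01947743  0.20803     0.03541293]
failed_disk 0.77 [209.   0. 140. 162.]
sled 0.7 [171.   0. 213. 286.]
returns_box 0.75 [146.   1. 292. 145.]
```

>>> {"op": "apply_moves", "data": {
  "moves": [
    [[0.015,0,0],0],
    [[0.02,0,0.005],0],
    [[0.02,0,0.015],0],
    [[0.005,0,0.015],0],
    [[0,0,0],0]
  ]
}}

```text
time_s: 14.38
tcp_pos: [0.4285, -0.287, 0.066]
ee_rot: [[1.0, 0.006, -0.007], [0.006, -1.0, 0.003], [-0.007, -0.003, -1.0]]
wrist_force: [-0.3, 1.2, -0.7]
gripper_width: 0.503
gripper_force: 30.0
```

>>> {"op": "apply_moves", "data": {
  "moves": [
    [[0.004,0,0],0],
    [[0.004,0,0],0],
    [[0.004,0,0],0]
  ]
}}

```text
time_s: 14.63
tcp_pos: [0.4311, -0.2859, 0.0682]
ee_rot: [[1.0, 0.002, -0.024], [0.003, -1.0, 0.007], [-0.024, -0.007, -1.0]]
wrist_force: [-24.0, 1.4, 11.6]
gripper_width: 0.498
gripper_force: 30.0
```

>>> {"op": "apply_moves", "data": {
  "moves": [
    [[0,0,-0.006],0],
    [[0.004,0,-0.006],0],
    [[0.004,0,-0.006],0],
    [[0,0,0],0]
  ]
}}

```text
time_s: 14.97
tcp_pos: [0.4442, -0.2866, 0.0879]
ee_rot: [[1.0, 0.004, -0.012], [0.005, -1.0, 0.004], [-0.012, -0.004, -1.0]]
wrist_force: [-10.0, 3.8, 4.1]
gripper_width: 0.5
gripper_force: 30.0
```

>>> {"op": "apply_moves", "data": {
  "moves": [
    [[0.006,0,-0.006],0],
    [[0.006,0,-0.006],0],
    [[0.006,0,-0.006],0],
    [[0,0,0],0]
  ]
}}

```text
time_s: 15.3
tcp_pos: [0.4616, -0.2863, 0.1064]
ee_rot: [[1.0, 0.005, -0.014], [0.005, -1.0, 0.004], [-0.014, -0.004, -1.0]]
wrist_force: [-13.2, 4.8, 9.3]
gripper_width: 0.498
gripper_force: 30.0
```

>>> {"op": "apply_moves", "data": {
  "moves": [
    [[0.006,0,-0.005],0],
    [[0.006,0,-0.005],0],
    [[0.006,0,-0.005],0],
    [[0,0,0],0]
  ]
}}

```text
time_s: 15.63
tcp_pos: [0.482, -0.2867, 0.1226]
ee_rot: [[1.0, 0.005, -0.009], [0.005, -1.0, 0.002], [-0.009, -0.002, -1.0]]
wrist_force: [-10.9, 5.7, 10.9]
gripper_width: 0.501
gripper_force: 30.0
```

Run:
```python
from h import *
s=st(); print(s["moment"])
p=shot("wrist"); cv2.imwrite("pics/w9.png",p["frame"])
for n in ["failed_disk","sled","returns_box"]:
  for d in models.cut_out(p,n)[:2]: print(n,d["confidence"],(np.array(d["extent"])*[560,420,560,420]).round())
```

```text
t 15.63 tcp [ 0.482  -0.2867  0.1226] F [-10.9   5.7  10.9] w 0.500716193519036 gf 30.040774464723654
[ 1.82422747  3.50248834 -0.14570425]
failed_disk 0.96 [215.  83. 118.  92.]
sled 0.78 [188.  87. 189. 202.]
returns_box 0.84 [169.  71. 260. 215.]
```

>>> {"op": "apply_moves", "data": {
  "moves": [
    [[-0.005,0,-0.005],0],
    [[-0.012,0,-0.014],0],
    [[-0.014,0,-0.016],0],
    [[-0.014,0,-0.016],0],
    [[0,0,0],0]
  ]
}}

```text
time_s: 16.25
tcp_pos: [0.4411, -0.2888, 0.1756]
ee_rot: [[1.0, 0.005, 0.007], [0.006, -1.0, -0.003], [0.007, 0.003, -1.0]]
wrist_force: [0.7, 0.0, -0.1]
gripper_width: 0.499
gripper_force: 30.0
```

>>> {"op": "apply_moves", "data": {
  "moves": [
    [[-0.006,0,-0.012],0],
    [[-0.006,0,-0.02],0],
    [[-0.006,0,-0.02],0],
    [[0,0,-0.02],0],
    [[0,0,0],0]
  ]
}}

```text
time_s: 16.67
tcp_pos: [0.426, -0.2895, 0.2485]
ee_rot: [[1.0, 0.006, 0.011], [0.006, -1.0, -0.005], [0.011, 0.005, -1.0]]
wrist_force: [1.2, -0.2, -0.2]
gripper_width: 0.503
gripper_force: 30.0
```

Run:
```python
from h import *
s=st(); print(s["moment"])
p=shot("wrist"); cv2.imwrite("pics/w10.png",p["frame"])
for n in ["failed_disk","sled","returns_box"]:
  for d in models.cut_out(p,n)[:2]: print(n,d["confidence"],(np.array(d["extent"])*[560,420,560,420]).round())
p=shot("top"); 
for n in ["failed_disk","returns_box"]:
  rect(p,n,.01); rect(p,n,.01,1)
```

```text
t 16.67 tcp [ 0.426  -0.2895  0.2485] F [ 1.2 -0.2 -0.2] w 0.5026773279986639 gf 29.972700373618864
[-0.08387485 -0.11817927  0.00068344]
failed_disk 0.92 [241.  48.  72.  37.]
sled 0.74 [187.  82. 186. 203.]
returns_box 0.57 [202.  32. 176. 142.]
failed_disk none
failed_disk none
returns_box none
returns_box none
```

>>> {"op": "apply_moves", "data": {
  "moves": [
    [[0,0,0],0],
    [[0,0,0],0],
    [[0,0,0],0],
    [[0,0,0],0]
  ]
}}

```text
time_s: 17.45
tcp_pos: [0.4232, -0.288, 0.2435]
ee_rot: [[1.0, 0.006, 0.0], [0.006, -1.0, 0.0], [0.0, -0.0, -1.0]]
wrist_force: [-0.9, -0.4, -0.4]
gripper_width: 0.5
gripper_force: 30.0
```

Run:
```python
from h import *
s=st(); print(s["moment"])
p=shot("wrist"); rect(p,"failed_disk",.014); rect(p,"returns_box",.032); rect(p,"sled",.15)
p=shot("scene"); rect(p,"failed_disk",.014); rect(p,"failed_disk",.014,1); rect(p,"returns_box",.032);rect(p,"sled",.15)
```

```text
t 17.45 tcp [ 0.4232 -0.288   0.2435] F [-0.9 -0.4 -0.4] w 0.4995584866596675 gf 29.972461398574524
[-0.05465618  0.03965697 -0.0160359 ]
failed_disk 0.62 c 547.2 -286.4 wh 70.6 38.4 ang 88.5 [244.  43.  71.  44.]
returns_box 0.82 c 508.4 -293.3 wh 168.5 143.7 ang 87.1 [202.  24. 180. 154.]
sled none
failed_disk 0.79 c 511.9 -289.2 wh 71.2 102.1 ang 87.8 [340. 294.  47.  34.]
failed_disk 0.69 c 556.2 340.0 wh 37.7 16.5 ang 57.2 [207. 170.   7.   8.]
returns_box 0.76 c 498.6 -296.8 wh 176.7 166.9 ang 86.5 [317. 283.  92.  77.]
sled 0.64 c 473.5 -265.8 wh 44.3 51.2 ang 0.4 [342. 262.  41.  38.]
```

>>> {"op": "apply_moves", "data": {
  "moves": [
    [[0.004,-0.02,0],0],
    [[0.004,-0.034,0],0],
    [[0.004,-0.034,0],0],
    [[0.004,-0.034,0],0],
    [[0.004,-0.034,0],0]
  ]
}}

```text
time_s: 18.32
tcp_pos: [0.4421, -0.1305, 0.2437]
ee_rot: [[1.0, 0.005, 0.0], [0.005, -1.0, 0.0], [0.0, -0.0, -1.0]]
wrist_force: [0.7, 0.1, -1.3]
gripper_width: 0.502
gripper_force: 30.0
```

>>> {"op": "apply_moves", "data": {
  "moves": [
    [[0.004,-0.034,0],0],
    [[0.004,-0.034,0],0],
    [[0.004,-0.034,0],0],
    [[0.004,-0.034,0],0],
    [[0.004,-0.034,0],0]
  ]
}}

```text
time_s: 18.73
tcp_pos: [0.4611, 0.04, 0.2439]
ee_rot: [[1.0, 0.006, 0.001], [0.006, -1.0, 0.0], [0.001, -0.0, -1.0]]
wrist_force: [1.0, -1.2, -1.0]
gripper_width: 0.495
gripper_force: 30.0
```

>>> {"op": "apply_moves", "data": {
  "moves": [
    [[0.004,-0.034,0],0],
    [[0.004,-0.034,0],0],
    [[0.003,-0.034,0],0],
    [[0,-0.025,0],0],
    [[0,0,0],-5]
  ]
}}

```text
time_s: 19.15
tcp_pos: [0.472, 0.1694, 0.2434]
ee_rot: [[0.995, 0.098, 0.001], [0.098, -0.995, 0.001], [0.001, -0.001, -1.0]]
wrist_force: [-0.2, -0.5, -1.1]
gripper_width: 0.498
gripper_force: 30.0
```

>>> {"op": "apply_moves", "data": {
  "moves": [
    [[0,0,0],-6],
    [[0,0,0],-5.2],
    [[0,0,0],0],
    [[0,0,0],0]
  ]
}}

```text
time_s: 19.48
tcp_pos: [0.4715, 0.1654, 0.2435]
ee_rot: [[0.959, 0.282, -0.0], [0.282, -0.959, 0.0], [-0.0, -0.0, -1.0]]
wrist_force: [0.7, -0.6, -0.9]
gripper_width: 0.499
gripper_force: 30.0
```

Run:
```python
from h import *
s=st(); print(np.round(s["ee_rot"],3))
p=shot("wrist"); rect(p,"sled",.15)
cv2.imwrite("pics/w11.png",p["frame"])
g=cv2.cvtColor(p["frame"],cv2.COLOR_BGR2GRAY)
rect(p,"dock",.054);rect(p,"dock",.054,1)
look("wrist",["dock","bar_post"])
```

```text
t 19.48 tcp [0.4715 0.1654 0.2435] F [ 0.7 -0.6 -0.9] w 0.4992952389340483 gf 29.972176555311307
[[ 0.959  0.282 -0.   ]
 [ 0.282 -0.959  0.   ]
 [-0.    -0.    -1.   ]]
sled 0.76 c 493.6 172.2 wh 145.3 132.5 ang 15.5 [187.  84. 188. 201.]
dock 0.86 c 409.1 293.5 wh 98.4 93.7 ang 0.4 [ 85. 167. 109.  89.]
dock 0.77 c 572.2 289.4 wh 22.2 116.9 ang 64.4 [130.   0. 210. 103.]
dock 0.71 [136.4 246. ] [0.357  0.3071]
bar_post 0.97 [143.3  94.6] [0.5277 0.3096]
```

>>> {"op": "apply_moves", "data": {
  "moves": [
    [[0,0,0.03],0],
    [[0,0,0.035],0],
    [[0,0,0.035],0],
    [[0,0,0.015],0],
    [[0,0,0],0]
  ]
}}

```text
time_s: 20.25
tcp_pos: [0.4689, 0.1635, 0.1246]
ee_rot: [[0.959, 0.283, -0.008], [0.283, -0.959, -0.005], [-0.009, 0.003, -1.0]]
wrist_force: [-0.7, -0.2, -1.5]
gripper_width: 0.497
gripper_force: 30.0
```

>>> {"op": "apply_moves", "data": {
  "moves": [
    [[-0.008,0,0.008],0],
    [[-0.01,0,0.009],0],
    [[-0.01,0,0.01],0],
    [[-0.009,0,0.011],0],
    [[0,0,0],0]
  ]
}}

```text
time_s: 20.67
tcp_pos: [0.4352, 0.1544, 0.091]
ee_rot: [[0.959, 0.285, -0.0], [0.285, -0.959, 0.0], [-0.0, -0.0, -1.0]]
wrist_force: [-1.3, -0.2, 2.1]
gripper_width: 0.504
gripper_force: 30.0
```

>>> {"op": "apply_moves", "data": {
  "moves": [
    [[-0.008,0,0.01],0],
    [[-0.007,0,0.012],0],
    [[-0.006,0,0.013],0],
    [[-0.004,0,0.013],0],
    [[0,0,0],0]
  ]
}}

```text
time_s: 21.08
tcp_pos: [0.4123, 0.1479, 0.0425]
ee_rot: [[0.959, 0.285, 0.0], [0.285, -0.959, -0.0], [-0.0, 0.0, -1.0]]
wrist_force: [-0.2, -0.7, 0.3]
gripper_width: 0.5
gripper_force: 30.0
```

>>> {"op": "apply_moves", "data": {
  "moves": [
    [[-0.001,0,0.012],0],
    [[-0.001,0,0.01],0],
    [[0,0,0.006],0],
    [[0,0,0.003],0],
    [[0,0,0],0]
  ]
}}

```text
time_s: 21.5
tcp_pos: [0.4113, 0.1479, 0.012]
ee_rot: [[0.959, 0.285, 0.001], [0.285, -0.959, 0.001], [0.002, -0.0, -1.0]]
wrist_force: [0.3, 0.9, 0.9]
gripper_width: 0.504
gripper_force: 30.0
```

Run:
```python
from h import *
s=st(); print(s["moment"])
p=shot("wrist"); rect(p,"sled",.02); cv2.imwrite("pics/w12.png",p["frame"])
```

```text
t 21.5 tcp [0.4113 0.1479 0.012 ] F [0.3 0.9 0.9] w 0.5044331032287218 gf 30.000880993902683
[ 0.00214058 -0.18632267  0.03018655]
sled 0.97 c 465.5 165.1 wh 117.0 104.5 ang 16.6 [158.   1. 242. 284.]
```

>>> {"op": "apply_moves", "data": {
  "moves": [
    [[0,0,0.003],0],
    [[0,0,0],0]
  ]
}}

```text
time_s: 21.77
tcp_pos: [0.4115, 0.148, 0.0105]
ee_rot: [[0.958, 0.286, 0.003], [0.286, -0.958, 0.001], [0.003, -0.0, -1.0]]
wrist_force: [-2.5, -0.6, 13.7]
gripper_width: 0.496
gripper_force: 30.0
```

>>> {"op": "apply_moves", "data": {
  "moves": [
    [[0,0,0.003],0],
    [[0,0,0],0]
  ]
}}

```text
time_s: 21.93
tcp_pos: [0.412, 0.1482, 0.0089]
ee_rot: [[0.958, 0.287, 0.004], [0.287, -0.958, 0.001], [0.004, -0.0, -1.0]]
wrist_force: [-5.4, -2.4, 28.5]
gripper_width: 0.499
gripper_force: 30.0
```

>>> {"op": "apply_moves", "data": {
  "moves": [
    [[0,0,0.002],0],
    [[0,0,0],0]
  ]
}}

```text
time_s: 22.1
tcp_pos: [0.4124, 0.1483, 0.0077]
ee_rot: [[0.958, 0.288, 0.005], [0.288, -0.958, 0.002], [0.005, -0.0, -1.0]]
wrist_force: [-5.7, -2.7, 35.9]
gripper_width: 0.497
gripper_force: 30.0
```

>>> {"op": "apply_moves", "data": {
  "hand": 0.075,
  "moves": [
    [[0,0,-0.003],0],
    [[0,0,0],0],
    [[0,0,0],0],
    [[0,0,0],0],
    [[0,0,-0.02],0]
  ]
}}

```text
time_s: 22.52
tcp_pos: [0.4078, 0.1453, 0.0238]
ee_rot: [[0.959, 0.284, -0.007], [0.284, -0.959, -0.005], [-0.008, 0.003, -1.0]]
wrist_force: [0.5, 0.1, 1.4]
gripper_width: 0.793
gripper_force: 0.0
```

>>> {"op": "apply_moves", "data": {
  "moves": [
    [[0,0,-0.04],0],
    [[0,0,-0.04],0],
    [[0,0,-0.04],0],
    [[0.02,0,-0.04],0],
    [[0.03,0,-0.04],0]
  ]
}}

```text
time_s: 22.93
tcp_pos: [0.4511, 0.159, 0.2198]
ee_rot: [[0.958, 0.285, 0.0], [0.285, -0.958, 0.001], [0.001, -0.001, -1.0]]
wrist_force: [1.7, 1.1, -0.7]
gripper_width: 0.859
gripper_force: 0.0
```

>>> {"op": "apply_moves", "data": {
  "moves": [
    [[0.03,0,-0.02],0],
    [[0,0,0],0],
    [[0,0,0],0]
  ]
}}

```text
time_s: 23.18
tcp_pos: [0.4815, 0.1685, 0.2369]
ee_rot: [[0.959, 0.284, -0.0], [0.284, -0.959, 0.001], [0.0, -0.001, -1.0]]
wrist_force: [-0.5, -0.3, -1.3]
gripper_width: 0.862
gripper_force: 0.0
```

Run:
```python
from h import *
s=st(); print(np.round(s["ee_rot"],3))
p=look("wrist",["sled_notch","sled_tab","dock","dock_home","bar_post"],save="w13")
rect(p,"sled",.02); rect(p,"dock",.054)
cv2.imwrite("pics/w13.png",p["frame"])
```

```text
t 23.18 tcp [0.4815 0.1685 0.2369] F [-0.5 -0.3 -1.3] w 0.8616116924541045 gf 0.0
[[ 0.959  0.284 -0.   ]
 [ 0.284 -0.959  0.001]
 [ 0.    -0.001 -1.   ]]
sled_notch 0.84 [278.  163.9] [0.5071 0.1785]
sled_notch 0.34 [278.7 162. ] [0.5093 0.1783]
sled_tab 0.63 [276.4 260. ] [0.4084 0.1511]
dock 0.68 [136.3 254.1] [0.3601 0.3068]
bar_post 0.76 [140.3 104.3] [0.5291 0.3117]
bar_post 0.63 [152.7 280.4] [0.3661 0.2678]
sled 0.97 c 479.4 169.7 wh 166.6 91.7 ang 16.5 [239. 111.  82. 156.]
dock 0.79 c 408.0 292.7 wh 103.3 91.5 ang 0.9 [ 87. 176. 111. 108.]
```

View pics/w13.png

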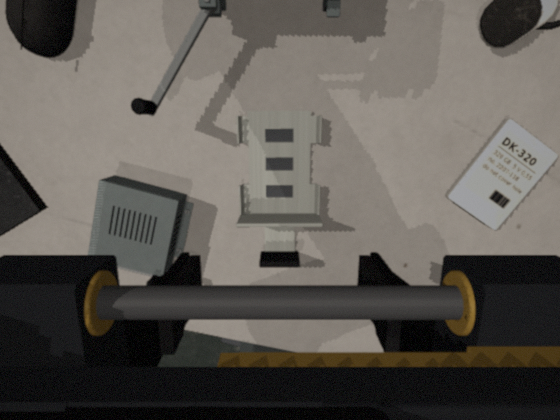

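Run:
```python
from h import *
p=shot("wrist")
rect(p,"fresh_disk",.01); rect(p,"fresh_disk",.01,1)
C=[onz(p,u,.01)[:2] for u in [(511,118),(557,148),(492,230),(447,195)]]; C=np.array(C)
print(C.round(4),C.mean(0).round(4),np.linalg.norm(np.diff(C,axis=0),axis=1))
for t in models.place_of(p,"fresh_disk"): print(t["confidence"],onz(p,np.array(t["at"])*W,0).round(4))
for n,u,z in [("openL",(248,111),.003),("openR",(313,111),.003),("plateL",(238,220),.045),("plateR",(320,220),.045),("tabL",(260,259),.034),("tabR",(299,259),.034)]: print(n,onz(p,u,z).round(4))
s=r.sense();print(s["joints"])
t=shot("top"); rect(t,"fresh_disk",.01)
a=[models.place_of(x,"fresh_disk") for x in (p,t)]
for d in a[1][:2]: print(tri([(p,np.array(a[0][0]["at"])*W),(t,np.array(d["at"])*W)]))
```

```text
fresh_disk 0.75 c 563.1 -52.6 wh 73.7 101.4 ang 73.3 [444. 119. 115. 110.]
fresh_disk none
[[ 0.6193 -0.0381]
 [ 0.6055 -0.0978]
 [ 0.504  -0.071 ]
 [ 0.5263 -0.0073]] [ 0.5638 -0.0536] [0.06121735 0.10495913 0.06755728]
0.86 [ 0.5616 -0.0541  0.    ]
openL [0.5491 0.223  0.003 ]
openR [0.5683 0.1582 0.003 ]
plateL [0.4449 0.2013 0.045 ]
plateR [0.4683 0.1224 0.045 ]
tabL [0.4067 0.1682 0.034 ]
tabR [0.4185 0.1283 0.034 ]
[ 3.75644346e+01  1.00745681e+01 -1.41677833e+01 -4.22988843e-04
 -6.57603678e+01  6.89759763e+01]
fresh_disk 0.82 c 401.3 -81.1 wh 71.0 101.0 ang 23.7 [304. 249.  43.  37.]
(array([ 0.55745263, -0.05265512,  0.00060673]), np.float64(0.004235447017601334))
(array([ 0.48387936, -0.08040675, -0.03697205]), np.float64(0.07908702979253693))
```

>>> {"op": "apply_moves", "data": {
  "hand": 0.087,
  "moves": [
    [[0.002,0.039,0],0],
    [[0.002,0.039,0],0],
    [[0.002,0.039,0],0],
    [[0.002,0.039,0],0],
    [[0.002,0.039,0],0]
  ]
}}

```text
time_s: 24.4
tcp_pos: [0.5462, -0.0177, 0.2374]
ee_rot: [[0.958, 0.285, 0.0], [0.285, -0.958, 0.0], [0.0, 0.0, -1.0]]
wrist_force: [0.2, 0.3, 0.2]
gripper_width: 0.992
gripper_force: 0.0
```

>>> {"op": "apply_moves", "data": {
  "moves": [
    [[0.004,0.039,0],0],
    [[0,0,0],7],
    [[0,0,0],7],
    [[0,0,0],7],
    [[0,0,0],7]
  ]
}}

```text
time_s: 24.82
tcp_pos: [0.5608, -0.0529, 0.2369]
ee_rot: [[0.979, -0.206, -0.0], [-0.206, -0.979, -0.0], [-0.0, 0.0, -1.0]]
wrist_force: [-0.2, -0.2, 0.2]
gripper_width: 1.003
gripper_force: 0.0
```

>>> {"op": "apply_moves", "data": {
  "moves": [
    [[-0.02,0,0],5],
    [[-0.02,0,0],0],
    [[0,0,0],0],
    [[0,0,0],0]
  ]
}}

```text
time_s: 25.15
tcp_pos: [0.5217, -0.0426, 0.2377]
ee_rot: [[0.959, -0.283, 0.001], [-0.283, -0.959, 0.0], [0.001, -0.0, -1.0]]
wrist_force: [-0.9, -0.6, 0.7]
gripper_width: 1.003
gripper_force: 0.0
```

Run:
```python
from h import *
s=st(); print(np.round(s["ee_rot"],3))
p=shot("wrist")
rect(p,"fresh_disk",.01);
for t in models.place_of(p,"fresh_disk"): print(t["confidence"],onz(p,np.array(t["at"])*W,0).round(4))
```

```text
t 25.15 tcp [ 0.5217 -0.0426  0.2377] F [-0.9 -0.6  0.7] w 1.0025377064530427 gf 0.0
[[ 0.959 -0.283  0.001]
 [-0.283 -0.959  0.   ]
 [ 0.001 -0.    -1.   ]]
fresh_disk 0.96 c 405.8 -81.7 wh 62.1 99.0 ang 25.1 [293. 229.  87.  97.]
0.97 [ 0.5644 -0.0568  0.    ]
0.81 [ 0.3931 -0.0842  0.    ]
```

Run:
```python
from h import *
p=shot("wrist")
for k in range(3): rect(p,"fresh_disk",.01,k); rect(p,"failed_disk",.01,k)
# white blob edges near (.5625,-.055)
u=proj(p,[.5625,-.055,.01]); print(u)
m=(p["frame"].min(2)>150).astype(np.uint8); m=cv2.morphologyEx(m,cv2.MORPH_CLOSE,np.ones((15,15)))
n,l,s,c=cv2.connectedComponentsWithStats(m); i=l[int(u[1]),int(u[0])]; print(i,s[i])
```

```text
fresh_disk 0.93 c 407.3 -81.2 wh 58.7 95.9 ang 24.1 [296. 231.  82.  91.]
failed_disk 0.63 c 516.1 -284.4 wh 74.3 100.7 ang 87.0 [466.  74.  77. 112.]
fresh_disk 0.7 c 563.1 -55.8 wh 69.6 99.4 ang 73.3 [249.  99.  67.  99.]
failed_disk none
fresh_disk none
failed_disk none
[280.778058   150.41607664]
1 [ 248  101   67   95 5076]
```

>>> {"op": "apply_moves", "data": {
  "moves": [
    [[0.022,0,0.01],0],
    [[0.0215,0,0.035],0],
    [[0,0,0.04],0],
    [[0,0,0.04],0],
    [[0,0,0.04],0]
  ]
}}

```text
time_s: 26.07
tcp_pos: [0.564, -0.0551, 0.0706]
ee_rot: [[0.959, -0.284, 0.001], [-0.284, -0.959, 0.0], [0.001, -0.0, -1.0]]
wrist_force: [-0.2, -0.5, -0.2]
gripper_width: 0.998
gripper_force: 0.0
```

>>> {"op": "apply_moves", "data": {
  "moves": [
    [[0,0,0.035],0],
    [[0,0,0.02],0],
    [[0,0,0.01],0],
    [[0,0,0.004],0],
    [[0,0,0],0]
  ]
}}

```text
time_s: 26.48
tcp_pos: [0.564, -0.055, 0.003]
ee_rot: [[0.959, -0.283, -0.0], [-0.283, -0.959, -0.0], [-0.0, 0.0, -1.0]]
wrist_force: [1.5, 0.2, 0.4]
gripper_width: 0.997
gripper_force: 0.0
```

>>> {"op": "apply_moves", "data": {
  "hand": 0.06,
  "moves": [
    [[0,0,0],0],
    [[0,0,0],0],
    [[0,0,0],0],
    [[0,0,0],0],
    [[0,0,0],0]
  ]
}}

```text
time_s: 26.9
tcp_pos: [0.5645, -0.0549, 0.0046]
ee_rot: [[0.959, -0.283, 0.002], [-0.283, -0.959, 0.0], [0.002, -0.001, -1.0]]
wrist_force: [-0.0, -0.9, 5.7]
gripper_width: 0.796
gripper_force: 30.0
```

>>> {"op": "apply_moves", "data": {
  "moves": [
    [[0,0,-0.008],0],
    [[0,0,-0.02],0],
    [[0,0,-0.03],0],
    [[0,0,-0.04],-5],
    [[0,0,-0.04],-7]
  ]
}}

```text
time_s: 27.32
tcp_pos: [0.5624, -0.055, 0.1421]
ee_rot: [[0.997, -0.073, -0.003], [-0.073, -0.997, -0.0], [-0.003, 0.0, -1.0]]
wrist_force: [1.2, 0.6, -1.4]
gripper_width: 0.794
gripper_force: 30.0
```

>>> {"op": "apply_moves", "data": {
  "moves": [
    [[0,0,-0.04],-7],
    [[0,0,-0.02],-7],
    [[0,0,0],-6.8],
    [[-0.015,-0.034,0],0],
    [[-0.015,-0.034,0],0]
  ]
}}

```text
time_s: 27.73
tcp_pos: [0.5152, 0.0017, 0.2012]
ee_rot: [[0.961, 0.278, -0.0], [0.278, -0.961, 0.001], [0.0, -0.001, -1.0]]
wrist_force: [0.5, 0.9, -1.8]
gripper_width: 0.795
gripper_force: 30.0
```

>>> {"op": "apply_moves", "data": {
  "moves": [
    [[-0.016,-0.034,0],0],
    [[-0.016,-0.034,0],0],
    [[-0.016,-0.034,0],0],
    [[-0.016,-0.034,0],0],
    [[-0.016,-0.034,0],0]
  ]
}}

```text
time_s: 28.15
tcp_pos: [0.3893, 0.1432, 0.2013]
ee_rot: [[0.96, 0.281, -0.0], [0.281, -0.96, 0.001], [-0.0, -0.001, -1.0]]
wrist_force: [1.0, 0.5, -0.8]
gripper_width: 0.796
gripper_force: 30.0
```

>>> {"op": "apply_moves", "data": {
  "moves": [
    [[0,0,0],0],
    [[0,0,0],0],
    [[0,0,0],0]
  ]
}}

```text
time_s: 28.4
tcp_pos: [0.391, 0.1426, 0.2014]
ee_rot: [[0.959, 0.282, 0.0], [0.282, -0.959, 0.0], [0.0, -0.0, -1.0]]
wrist_force: [-0.5, 0.0, -1.2]
gripper_width: 0.8
gripper_force: 30.0
```

Run:
```python
from h import *
s=st(); print(np.round(s["ee_rot"],3))
p=look("wrist",["sled_notch","sled_tab","sled"],save="w14"); rect(p,"sled",.003); rect(p,"fresh_disk",.2)
# tray floor: edges; try sled mask extents
L=models.cut_out(p,"sled")
if L:
  m=L[0]["region"]
  for row in range(0,420,12):
    c=np.where(m[row])[0]
    if len(c): print(row,c.min(),c.max(),len(c))
```

```text
t 28.4 tcp [0.391  0.1426 0.2014] F [-0.5  0.  -1.2] w 0.8002188409097625 gf 29.99769240617752
[[ 0.959  0.282  0.   ]
 [ 0.282 -0.959  0.   ]
 [ 0.    -0.    -1.   ]]
sled_notch 0.7 [282.  62.] [0.5106 0.1761]
sled_tab 0.56 [280.2 182.3] [0.4068 0.1472]
sled 0.94 [278.6  67.3] [0.5058 0.1779]
sled 0.76 c 486.5 170.9 wh 150.6 97.9 ang 16.4 [231.   0. 100. 174.]
fresh_disk 0.9 c 412.1 149.3 wh 55.4 72.2 ang 16.4 [199. 171. 158. 182.]
0 242 316 75
12 229 329 101
24 230 329 100
36 231 329 99
48 245 315 71
60 244 314 71
72 245 315 71
84 245 315 71
96 232 327 96
108 233 327 95
120 233 326 94
132 230 298 69
144 263 297 35
156 263 297 35
168 263 297 35
```

Run:
```python
from h import *
for i in range(2):
    p=shot("wrist"); m=models.cut_out(p,"sled")[0]["region"]
    w=np.array([m[r_].sum() for r_ in range(180)])
    nr=[r_ for r_ in range(25,125) if w[r_]<83]; print(nr[0],nr[-1])
    L=[];
    for row in nr[3:-3]:
        c=np.where(m[row])[0]; L.append([onz(p,(c.min(),row),.003),onz(p,(c.max()+1,row),.003)])
    L=np.array(L)[...,:2]
    l=np.polyfit(L[:,0,0],L[:,0,1],1);q=np.polyfit(L[:,1,0],L[:,1,1],1); print("head",np.degrees(np.arctan([l[0],q[0]])))
    a=onz(p,(279.8,nr[0]),.005);b=onz(p,(279.8,nr[-1]+1),.005); print("len",np.linalg.norm(a-b),"mid",((a+b)/2).round(4))
    print("ctr",L.mean((0,1)).round(4),"w",np.linalg.norm(L[:,0]-L[:,1],axis=1).mean())
    tg=[r_ for r_ in range(142,172)]; T=np.array([[onz(p,(np.where(m[k])[0].min(),k),.003),onz(p,(np.where(m[k])[0].max()+1,k),.003)] for k in tg])[...,:2]; print("tongue",T.mean((0,1)).round(4),np.linalg.norm(T[:,0]-T[:,1],axis=1).mean())
```

```text
40 90
head [16.55037726 15.64988083]
len 0.04329424220276713 mid [0.507  0.1757 0.005 ]
ctr [0.5077 0.177 ] w 0.06595914936169883
tongue [0.4282 0.153 ] 0.0341025925483646
40 90
head [16.7303334  17.72236772]
len 0.043303605654326005 mid [0.5069 0.176  0.005 ]
ctr [0.5077 0.1769] w 0.06591402064024522
tongue [0.4281 0.1532] 0.034302171760932205
```

>>> {"op": "apply_moves", "data": {
  "moves": [
    [[0.02,0,0],0],
    [[0.034,0,0],-0.2],
    [[0.034,0,0],0],
    [[0.0338,0,0.02],0],
    [[0,0,0.035],0]
  ]
}}

```text
time_s: 29.37
tcp_pos: [0.5168, 0.1808, 0.1491]
ee_rot: [[0.958, 0.285, 0.014], [0.285, -0.958, 0.006], [0.015, -0.002, -1.0]]
wrist_force: [1.3, 0.5, -1.9]
gripper_width: 0.802
gripper_force: 30.0
```

>>> {"op": "apply_moves", "data": {
  "moves": [
    [[0,0,0.04],0],
    [[0,0,0.04],0],
    [[0,0,0.025],0],
    [[0,0,0.008],0],
    [[0,0,0],0]
  ]
}}

```text
time_s: 29.78
tcp_pos: [0.5069, 0.1761, 0.031]
ee_rot: [[0.959, 0.285, -0.004], [0.285, -0.959, -0.003], [-0.005, 0.002, -1.0]]
wrist_force: [0.5, -0.4, -0.4]
gripper_width: 0.797
gripper_force: 30.0
```

>>> {"op": "apply_moves", "data": {
  "moves": [
    [[0,0,0.01],0],
    [[0,0,0.008],0],
    [[0,0,0.004],0],
    [[0,0,0],0]
  ]
}}

```text
time_s: 30.12
tcp_pos: [0.508, 0.177, 0.0112]
ee_rot: [[0.959, 0.285, 0.0], [0.285, -0.959, 0.0], [0.0, -0.0, -1.0]]
wrist_force: [0.5, 0.5, -0.8]
gripper_width: 0.797
gripper_force: 30.0
```

>>> {"op": "apply_moves", "data": {
  "moves": [
    [[0,0,0.002],0],
    [[0,0,0.001],0],
    [[0,0,0],0]
  ]
}}

```text
time_s: 30.37
tcp_pos: [0.5082, 0.1771, 0.0085]
ee_rot: [[0.959, 0.285, 0.001], [0.285, -0.959, 0.0], [0.001, -0.0, -1.0]]
wrist_force: [0.2, -0.7, -1.0]
gripper_width: 0.798
gripper_force: 30.0
```

>>> {"op": "apply_moves", "data": {
  "hand": 0.084,
  "moves": [
    [[0,0,0],0],
    [[0,0,0],0],
    [[0,0,0],0],
    [[0,0,-0.01],0],
    [[0,0,-0.03],0]
  ]
}}

```text
time_s: 30.78
tcp_pos: [0.5053, 0.1753, 0.0455]
ee_rot: [[0.959, 0.284, -0.008], [0.284, -0.959, -0.005], [-0.009, 0.002, -1.0]]
wrist_force: [-0.2, -0.2, -0.7]
gripper_width: 0.957
gripper_force: 0.0
```

>>> {"op": "apply_moves", "data": {
  "moves": [
    [[0,0,-0.04],0],
    [[-0.02,0,-0.04],0],
    [[-0.03,0,-0.04],0],
    [[-0.03,0,-0.04],0],
    [[-0.02,0,-0.02],0]
  ]
}}

```text
time_s: 31.2
tcp_pos: [0.4228, 0.1516, 0.2165]
ee_rot: [[0.959, 0.285, 0.005], [0.285, -0.959, 0.003], [0.006, -0.002, -1.0]]
wrist_force: [0.3, 0.2, 1.7]
gripper_width: 0.963
gripper_force: 0.0
```

>>> {"op": "apply_moves", "data": {
  "hand": 0.04,
  "moves": [
    [[0,0,0],0],
    [[0,0,0],0],
    [[0,0,0],0]
  ]
}}

```text
time_s: 31.45
tcp_pos: [0.4229, 0.1517, 0.2121]
ee_rot: [[0.959, 0.285, 0.0], [0.285, -0.959, 0.0], [0.0, -0.0, -1.0]]
wrist_force: [0.5, 0.5, -0.9]
gripper_width: 0.82
gripper_force: 0.0
```

Run:
```python
from h import *
s=st(); print(np.round(s["ee_rot"],3),s["joints"])
p=look("wrist",["sled_notch","sled_tab","sled","fresh_disk","dock","bar_post"],save="w15"); rect(p,"sled",.01); rect(p,"fresh_disk",.013);rect(p,"fresh_disk",.013,1); rect(p,"dock",.054); rect(p,"dock",.054,1)
```

```text
t 31.45 tcp [0.4229 0.1517 0.2121] F [ 0.5  0.5 -0.9] w 0.8198295871962389 gf 0.0
[[ 0.959  0.285  0.   ]
 [ 0.285 -0.959  0.   ]
 [ 0.    -0.    -1.   ]] [ 4.05586160e+01  5.17879281e+00 -2.38336757e+01 -1.54830703e-02
 -6.09617906e+01  6.59816906e+01]
fresh_disk 0.65 [278.5 105.3] [0.5058 0.1781]
dock 0.67 [120.5 209.5] [0.3577 0.3079]
bar_post 0.66 [125.6  22. ] [0.5287 0.3085]
bar_post 0.57 [140.9 235.3] [0.3611 0.264 ]
sled 0.76 c 442.9 157.8 wh 91.1 95.5 ang 16.5 [232.  43.  97. 174.]
fresh_disk 0.82 c 506.1 177.1 wh 100.0 71.1 ang 16.5 [240.  48.  78. 113.]
fresh_disk none
dock 0.77 c 539.0 307.9 wh 26.9 35.4 ang 73.7 [111.   0.  47.  37.]
dock 0.66 c 403.2 290.8 wh 94.3 99.8 ang 89.5 [ 60. 117. 126. 123.]
```

>>> {"op": "apply_moves", "data": {
  "moves": [
    [[0.03,0,-0.02],0],
    [[0.036,0,-0.02],0],
    [[0.036,0,-0.01],0],
    [[0,0,0],0],
    [[0,0,0],0]
  ]
}}

```text
time_s: 32.47
tcp_pos: [0.522, 0.1812, 0.2614]
ee_rot: [[0.959, 0.284, -0.001], [0.284, -0.959, -0.0], [-0.001, -0.0, -1.0]]
wrist_force: [-0.4, -0.4, -0.6]
gripper_width: 0.461
gripper_force: 0.0
```

Run:
```python
from h import *
s=st()
p=look("wrist",["dock","dock_home","bar_post","sled_notch"],save="w16"); rect(p,"dock",.054); rect(p,"dock",.054,1)
L=models.cut_out(p,"dock")
for d in L[:2]:
  m=d["region"]; print(d["confidence"],(np.array(d["extent"])*[560,420,560,420]).round())
  for row in range(0,200,6):
    c=np.where(m[row])[0]
    if len(c): print(row,c.min(),c.max(),len(c),end=" | ")
  print()
```

```text
t 32.47 tcp [0.522  0.1812 0.2614] F [-0.4 -0.4 -0.6] w 0.4612543288174881 gf 0.0
dock 0.61 [272.7  59. ] [0.6504 0.2274]
bar_post 0.79 [158.6 152.2] [0.5287 0.3074]
dock 0.78 c 631.8 263.4 wh 105.1 235.0 ang 42.8 [148.   0. 201. 159.]
dock 0.65 c 433.3 294.2 wh 91.7 62.7 ang 87.9 [107. 210.  94.  71.]
0.78 [148.   0. 201. 159.]
0 205 346 142 | 6 205 345 141 | 12 205 345 141 | 18 206 345 140 | 24 206 344 139 | 30 206 344 139 | 36 206 344 139 | 42 207 344 138 | 48 211 338 128 | 54 207 336 46 | 60 208 334 40 | 66 208 334 32 | 72 205 215 11 | 78 202 212 11 | 84 199 208 10 | 90 195 205 11 | 96 191 201 11 | 102 187 198 12 | 108 184 195 12 | 114 181 191 11 | 120 177 187 11 | 126 174 184 11 | 132 170 180 11 | 138 167 177 11 | 144 164 173 10 | 150 147 169 23 | 156 147 166 20 | 
0.65 [107. 210.  94.  71.]
```

Run:
```python
from h import *
p=shot("wrist"); m=models.cut_out(p,"dock")[0]["region"]
P=[]
for row in range(2,40):
    c=np.where(m[row])[0]; P.append([onz(p,(c.min(),row),.054)[:2],onz(p,(c.max()+1,row),.054)[:2]])
P=np.array(P); print("w",np.linalg.norm(P[:,0]-P[:,1],axis=1)[[0,-1]])
hs=[]
for k in (0,1):
    v=np.linalg.svd(P[:,k]-P[:,k].mean(0))[2][0]; v*=np.sign(v[0]); hs.append(np.degrees(np.arctan2(v[1],v[0])))
M=P.mean(1); print("heads",hs,"mid pt",M.mean(0).round(4))
# front edge: per column last row of roof in cols 225..325
g=cv2.GaussianBlur(cv2.cvtColor(p["frame"],cv2.COLOR_BGR2GRAY),(3,3),0).astype(int)
F=[]
for c in range(225,330,5):
    r_=np.where(m[:80,c])[0]; col=g[30:75,c]; F.append((c,r_.max(),30+int(np.argmax(np.abs(np.diff(col))))))
print(F)
A=[onz(p,(c,b+1),.054)[:2] for c,b,_ in F]; A=np.array(A); v=np.linalg.svd(A-A.mean(0))[2][0]; print("front",A.mean(0).round(4),np.degrees(np.arctan2(v[1],v[0])))
u=np.array([np.cos(np.radians(16.5)),np.sin(np.radians(16.5))]);n=np.array([-u[1],u[0]])
print("mid lateral",n@M.mean(0),"sled lateral",n@[.507,.1765],"disk",n@[.5061,.1771],"front long",u@A.mean(0),"sled long",u@[.507,.1765])
# lateral profile of mid along rows
print((M@n).round(4)[::6])
q=shot("top"); rect(q,"dock",.054)
```

```text
Traceback (most recent call last):
ValueError: zero-size array to reduction operation minimum which has no identity
```

```bash
cat > d.py <<'E'
from h import *
p=shot("wrist"); m=max((d["region"] for d in models.cut_out(p,"dock")),key=lambda a:a[:60].sum())
P=[]
for row in range(2,40):
    c=np.where(m[row])[0]; P.append([onz(p,(c.min(),row),.054)[:2],onz(p,(c.max()+1,row),.054)[:2]])
P=np.array(P); print("w",np.linalg.norm(P[:,0]-P[:,1],axis=1)[[0,-1]])
hs=[]
for k in (0,1):
    v=np.linalg.svd(P[:,k]-P[:,k].mean(0))[2][0]; v*=np.sign(v[0]); hs.append(np.degrees(np.arctan2(v[1],v[0])))
M=P.mean(1); print("heads",hs,"mid pt",M.mean(0).round(4))
F=[(c,np.where(m[:80,c])[0].max()) for c in range(235,320,5)]; print(F)
A=np.array([onz(p,(c,b+1),.054)[:2] for c,b in F]); v=np.linalg.svd(A-A.mean(0))[2][0]; print("front",A.mean(0).round(4),np.degrees(np.arctan2(v[1],v[0])))
u=np.array([np.cos(np.radians(16.5)),np.sin(np.radians(16.5))]);n=np.array([-u[1],u[0]])
print("mid lateral",n@M.mean(0),"sled lateral",n@[.507,.1765],"disk",n@[.5061,.1771],"front long",u@A.mean(0),"sled long",u@[.507,.1765])
print((M@n).round(4)[::6])
E
python3 d.py
```

```text
w [0.12871736 0.12715747]
heads [np.float64(15.983917112581398), np.float64(14.953940843022671)] mid pt [0.6736 0.2304]
[(235, np.int64(51)), (240, np.int64(51)), (245, np.int64(51)), (250, np.int64(52)), (255, np.int64(52)), (260, np.int64(52)), (265, np.int64(52)), (270, np.int64(52)), (275, np.int64(52)), (280, np.int64(51)), (285, np.int64(52)), (290, np.int64(52)), (295, np.int64(52)), (300, np.int64(52)), (305, np.int64(52)), (310, np.int64(52)), (315, np.int64(52))]
front [0.6473 0.2235] -73.96260447040717
mid lateral 0.02958609148586777 sled lateral 0.025235903439347285 disk 0.02606680909050174 front long 0.684082859213339 sled long 0.5362503139184163
[0.0294 0.0295 0.0295 0.0295 0.0299 0.0295 0.0299]
```

Run:
```python
from h import *
p=shot("wrist"); m=max((d["region"] for d in models.cut_out(p,"dock")),key=lambda a:a[:60].sum())
for row in range(44,72,3):
    c=np.where(m[row])[0]; b=np.split(c,np.where(np.diff(c)>1)[0]+1); print(row,[(x[0],x[-1]) for x in b])
g=cv2.cvtColor(p["frame"],cv2.COLOR_BGR2GRAY)
for row in (6,20,36): print(row,"L",g[row,196:224].tolist(),"R",g[row,328:354].tolist())
for row in (54,58,62,66): print(row,"L",g[row,200:240].tolist(),"R",g[row,308:340].tolist())
```

```text
44 [(np.int64(211), np.int64(343))]
47 [(np.int64(211), np.int64(338))]
50 [(np.int64(209), np.int64(338))]
53 [(np.int64(208), np.int64(231)), (np.int64(319), np.int64(336))]
56 [(np.int64(208), np.int64(231)), (np.int64(320), np.int64(335))]
59 [(np.int64(208), np.int64(230)), (np.int64(320), np.int64(334))]
62 [(np.int64(208), np.int64(227)), (np.int64(323), np.int64(334))]
65 [(np.int64(208), np.int64(227)), (np.int64(323), np.int64(334))]
68 [(np.int64(207), np.int64(226)), (np.int64(323), np.int64(334))]
71 [(np.int64(205), np.int64(215))]
6 L [130, 129, 129, 131, 130, 129, 129, 129, 123, 107, 94, 92, 94, 98, 109, 118, 115, 116, 114, 116, 118, 116, 118, 116, 106, 96, 94, 94] R [109, 117, 115, 110, 114, 115, 115, 115, 115, 112, 105, 87, 71, 63, 65, 64, 67, 70, 82, 90, 94, 95, 93, 93, 94, 92]
20 L [131, 129, 131, 130, 131, 131, 132, 134, 134, 124, 104, 91, 94, 97, 101, 100, 98, 103, 115, 119, 118, 116, 119, 117, 106, 95, 93, 94] R [96, 97, 97, 102, 104, 105, 105, 100, 95, 95, 92, 72, 62, 63, 65, 65, 68, 74, 88, 90, 93, 92, 95, 94, 95, 94]
36 L [136, 133, 133, 134, 135, 131, 135, 
[... 753 characters left out ...]
 28, 50, 66, 67, 67, 67, 67, 68, 67, 68, 69, 69, 69, 80, 93, 98, 99, 97]
62 L [136, 135, 137, 135, 135, 134, 134, 128, 107, 91, 89, 88, 91, 91, 88, 88, 91, 90, 87, 92, 92, 89, 82, 60, 53, 54, 49, 68, 91, 97, 100, 95, 95, 95, 95, 95, 97, 99, 96, 97] R [99, 97, 95, 96, 97, 97, 98, 96, 96, 95, 97, 99, 96, 93, 86, 73, 72, 78, 90, 87, 77, 72, 70, 75, 84, 80, 78, 86, 94, 95, 93, 95]
66 L [142, 141, 138, 137, 139, 146, 144, 133, 124, 120, 116, 116, 109, 91, 86, 80, 70, 51, 47, 36, 43, 44, 50, 53, 50, 42, 46, 79, 120, 134, 135, 129, 111, 98, 99, 97, 93, 96, 96, 96] R [97, 95, 97, 98, 97, 98, 94, 97, 97, 96, 97, 97, 95, 100, 98, 93, 94, 94, 95, 91, 94, 93, 93, 93, 91, 91, 91, 100, 106, 108, 103, 100]
```

>>> {"op": "apply_moves", "data": {
  "moves": [
    [[0.02,-0.006,0],0],
    [[0.025,0,0],0],
    [[0.015,0,0],0],
    [[0,0,0],0],
    [[0,0,0],0]
  ]
}}

```text
time_s: 33.58
tcp_pos: [0.5767, 0.2036, 0.2612]
ee_rot: [[0.959, 0.284, -0.002], [0.284, -0.959, -0.001], [-0.002, 0.0, -1.0]]
wrist_force: [-0.4, -0.0, 0.2]
gripper_width: 0.461
gripper_force: 0.0
```

Run:
```python
from h import *
s=st()
p=shot("wrist"); g=cv2.GaussianBlur(cv2.cvtColor(p["frame"],cv2.COLOR_BGR2GRAY),(1,3),0); cv2.imwrite("pics/w17.png",p["frame"])
u=np.array([np.cos(np.radians(16.5)),np.sin(np.radians(16.5))]);n=np.array([-u[1],u[0]])
print("cam lat",n@p["eye"][:2],"fwd",u@p["eye"][:2])
for row in (20,50,80,95): 
    print(row,"L",g[row,190:222:1].tolist(),"R",g[row,328:360].tolist())
for c in (230,250,270,290,310,325): print(c,[int(x) for x in g[90:135,c]])
for t in ("bar_post","dock"):
  for d in models.place_of(p,t)[:1]:
    X=onz(p,np.array(d["at"])*W,.061 if t=="bar_post" else 0)[:2]; print(t,d["confidence"],X.round(4),"long",u@X,"lat",n@X)
```

```text
t 33.58 tcp [0.5767 0.2036 0.2612] F [-0.4 -0.   0.2] w 0.4613721760185028 gf 0.0
cam lat 0.032174262807172255 fwd 0.682104095433048
20 L [135, 137, 136, 137, 136, 136, 135, 134, 134, 134, 134, 134, 135, 135, 135, 135, 134, 136, 137, 138, 132, 117, 98, 97, 99, 97, 91, 98, 103, 104, 101, 101] R [94, 94, 93, 96, 96, 96, 101, 112, 110, 107, 104, 107, 106, 106, 106, 103, 105, 103, 83, 72, 70, 68, 72, 80, 96, 96, 99, 98, 98, 97, 99, 98]
50 L [136, 136, 136, 136, 135, 135, 135, 136, 138, 139, 138, 138, 138, 136, 138, 137, 139, 138, 138, 138, 138, 137, 129, 107, 97, 98, 95, 92, 101, 106, 107, 109] R [96, 97, 97, 97, 99, 105, 107, 106, 104, 102, 99, 98, 100, 104, 106, 103, 89, 71, 70, 68, 70, 76, 88, 97, 98, 98, 98, 99, 99, 98, 97, 98]
80 L [153, 153, 153, 154, 154, 154, 154, 154, 154, 154, 153, 154, 153, 152, 152, 150, 150, 150, 152, 153, 154, 155, 155, 145, 121, 108, 108, 104, 98, 101, 112, 112] R [96, 97, 97, 99, 104, 105, 99, 99, 103, 103, 105, 109, 110, 108, 102, 80, 65, 68, 69, 72, 83, 95, 96, 99, 98, 97, 98, 98, 101, 101, 103, 101]
95 L [153, 154, 155, 154, 154, 154, 154, 153, 155, 15
[... 962 characters left out ...]
, 99, 99, 97, 97, 98, 98, 97, 97, 99, 98, 92, 85, 88, 96, 100, 100, 101, 102, 102, 102, 102, 102, 101, 101, 101, 100, 100, 101, 102]
310 [97, 97, 96, 97, 99, 98, 98, 98, 98, 99, 99, 98, 99, 98, 97, 99, 100, 99, 98, 99, 99, 98, 97, 96, 97, 98, 91, 83, 84, 94, 101, 102, 102, 102, 101, 102, 102, 101, 101, 102, 101, 102, 103, 102, 101]
325 [107, 104, 100, 98, 97, 97, 97, 97, 98, 101, 105, 108, 110, 110, 109, 109, 110, 111, 111, 110, 110, 110, 109, 109, 109, 108, 101, 86, 76, 83, 94, 99, 102, 101, 100, 100, 101, 101, 101, 100, 98, 98, 99, 100, 101]
bar_post 0.96 [0.5272 0.3124] long 0.5942319490276372 lat 0.1497594495590112
dock 0.79 [0.6504 0.222 ] long 0.6866751287026113 lat 0.02812001549020518
```

>>> {"op": "apply_moves", "data": {
  "moves": [
    [[-0.025,0,0],7],
    [[-0.025,0,0],7],
    [[0,0,0],7],
    [[0,0,0],7],
    [[0,0,0],7]
  ]
}}

```text
time_s: 34.15
tcp_pos: [0.5269, 0.192, 0.2631]
ee_rot: [[0.947, -0.322, 0.001], [-0.322, -0.947, 0.001], [0.001, -0.001, -1.0]]
wrist_force: [0.3, -0.4, 0.5]
gripper_width: 0.461
gripper_force: 0.0
```

>>> {"op": "apply_moves", "data": {
  "moves": [
    [[0,0,0],7],
    [[0,0,0],7],
    [[0,0,0],7],
    [[0,0,0],7],
    [[0,0,0],7]
  ]
}}

```text
time_s: 34.57
tcp_pos: [0.5273, 0.1921, 0.2627]
ee_rot: [[0.591, -0.807, 0.001], [-0.807, -0.591, 0.001], [-0.0, -0.001, -1.0]]
wrist_force: [-0.5, -0.6, -0.5]
gripper_width: 0.459
gripper_force: 0.0
```

>>> {"op": "apply_moves", "data": {
  "hand": 0.036,
  "moves": [
    [[0,0,0],7],
    [[0,0,0],7],
    [[0,0,0],6],
    [[0,0.035,0],0],
    [[0,0.035,0],0]
  ]
}}

```text
time_s: 34.98
tcp_pos: [0.4601, 0.1721, 0.2612]
ee_rot: [[0.284, -0.959, -0.001], [-0.959, -0.284, -0.001], [0.0, 0.001, -1.0]]
wrist_force: [-0.6, 0.5, 0.4]
gripper_width: 0.411
gripper_force: 0.0
```

>>> {"op": "apply_moves", "data": {
  "moves": [
    [[0,0.035,0.02],0],
    [[0,0.03,0.04],0],
    [[0,0,0.04],0],
    [[0,0,0.04],0],
    [[0,0,0],0]
  ]
}}

```text
time_s: 35.4
tcp_pos: [0.3979, 0.1516, 0.1235]
ee_rot: [[0.283, -0.959, -0.011], [-0.959, -0.283, -0.007], [0.004, 0.013, -1.0]]
wrist_force: [-0.8, -1.1, 0.4]
gripper_width: 0.412
gripper_force: 0.0
```

Run:
```python
from h import *
s=st(); print(np.round(s["ee_rot"],3))
R=np.array(s["ee_rot"]); print("to tab est, tool:",(R.T@(np.array([.4074,.1467,.0073])-s["tcp_pos"])).round(4))
p=look("wrist",["sled_tab"],save="w18"); rect(p,"sled",.02)
g=cv2.cvtColor(p["frame"],cv2.COLOR_BGR2GRAY)
for row in (200,220,236): print(row,g[row,250:320:2].tolist())
```

```text
t 35.4 tcp [0.3979 0.1516 0.1235] F [-0.8 -1.1  0.4] w 0.411907132207217 gf 0.0
[[ 0.283 -0.959 -0.011]
 [-0.959 -0.283 -0.007]
 [ 0.004  0.013 -1.   ]]
to tab est, tool: [ 0.007  -0.0092  0.1161]
sled_tab 0.81 [267.2 212.5] [0.4075 0.1488]
sled 0.73 c 440.9 161.0 wh 82.3 99.2 ang 19.5 [ 60. 150. 212. 128.]
200 [158, 157, 159, 157, 157, 134, 23, 23, 23, 22, 23, 59, 109, 110, 110, 112, 110, 142, 170, 171, 171, 172, 174, 172, 172, 172, 172, 173, 171, 172, 170, 171, 167, 169, 169]
220 [158, 158, 158, 157, 158, 139, 28, 22, 21, 23, 23, 55, 123, 136, 166, 168, 169, 169, 169, 170, 169, 168, 168, 168, 167, 170, 171, 173, 175, 173, 171, 171, 171, 173, 171]
236 [169, 170, 171, 171, 169, 158, 54, 27, 26, 21, 21, 98, 167, 168, 169, 169, 170, 168, 168, 169, 171, 171, 170, 169, 170, 169, 168, 168, 167, 170, 170, 169, 169, 169, 169]
```

>>> {"op": "apply_moves", "data": {
  "moves": [
    [[0,0,0],0],
    [[0,0,0],0]
  ]
}}

```text
time_s: 35.72
tcp_pos: [0.4049, 0.1565, 0.131]
ee_rot: [[0.285, -0.959, 0.004], [-0.959, -0.285, 0.003], [-0.002, -0.005, -1.0]]
wrist_force: [0.0, 0.4, 0.1]
gripper_width: 0.409
gripper_force: 0.0
```

Run:
```python
from h import *
s=st(); R=np.array(s["ee_rot"]); print("to tab est, tool:",(R.T@(np.array([.4074,.1467,.0073])-s["tcp_pos"])).round(4))
p=look("wrist",["sled_tab"])
g=cv2.cvtColor(p["frame"],cv2.COLOR_BGR2GRAY)[150:250]; m=(g<40)
c=np.where(m[50:80].any(0))[0]; c=c[(c>240)&(c<310)]; rr=np.where(m[:, c.min():c.max()+1].sum(1)>3)[0]+150
print(c.min(),c.max(),rr.min(),rr.max()); print(onz(p,((c.min()+c.max()+1)/2,(rr.min()+rr.max())/2),.034).round(4))
```

```text
t 35.72 tcp [0.4049 0.1565 0.131 ] F [0.  0.4 0.1] w 0.4088861031891409 gf 0.0
to tab est, tool: [0.0103 0.0009 0.1237]
sled_tab 0.57 [280.5 203.7] [0.4079 0.1471]
275 284 173 234
[0.4089 0.1449 0.034 ]
```

>>> {"op": "apply_moves", "data": {
  "moves": [
    [[0.01,0.001,0.02],0],
    [[0,0,0.035],0],
    [[0,0,0.035],0],
    [[0,0,0.025],0],
    [[0,0,0.0085],0]
  ]
}}

```text
time_s: 36.23
tcp_pos: [0.4039, 0.1441, 0.003]
ee_rot: [[0.284, -0.959, -0.004], [-0.959, -0.284, -0.004], [0.002, 0.005, -1.0]]
wrist_force: [-15.8, -3.2, 65.7]
gripper_width: 0.411
gripper_force: 37.1
```

>>> {"op": "apply_moves", "data": {
  "hand": 0.0,
  "moves": [
    [[0,0,0],0],
    [[0,0,0],0],
    [[0,0,0],0],
    [[0,0,0],0],
    [[0,0,0],0]
  ]
}}

```text
time_s: 36.65
tcp_pos: [0.406, 0.1461, 0.0061]
ee_rot: [[0.285, -0.959, 0.002], [-0.959, -0.285, 0.002], [-0.001, -0.002, -1.0]]
wrist_force: [1.2, -0.0, -0.6]
gripper_width: 0.121
gripper_force: 0.7
```

>>> {"op": "apply_moves", "data": {
  "moves": [
    [[0,0,0],0],
    [[0,0,0],0]
  ]
}}

```text
time_s: 36.82
tcp_pos: [0.4062, 0.1462, 0.006]
ee_rot: [[0.285, -0.959, 0.002], [-0.959, -0.285, 0.001], [-0.001, -0.002, -1.0]]
wrist_force: [0.6, 0.0, 4.7]
gripper_width: 0.091
gripper_force: 30.0
```

>>> {"op": "apply_moves", "data": {
  "moves": [
    [[0,0,-0.003],0],
    [[0,0,-0.005],0],
    [[-0.004,0,0],0.3],
    [[-0.0043,0,0],0],
    [[0,0,0],0]
  ]
}}

```text
time_s: 37.23
tcp_pos: [0.4027, 0.1539, 0.0132]
ee_rot: [[0.28, -0.96, -0.0], [-0.96, -0.28, -0.0], [0.0, 0.0, -1.0]]
wrist_force: [-0.5, 0.3, -2.5]
gripper_width: 0.092
gripper_force: 30.0
```

>>> {"op": "apply_moves", "data": {
  "moves": [
    [[0,0,0.004],0],
    [[0,0,0.003],0],
    [[0,0,0],0]
  ]
}}

```text
time_s: 37.48
tcp_pos: [0.4028, 0.1534, 0.006]
ee_rot: [[0.28, -0.96, -0.0], [-0.96, -0.28, -0.0], [0.0, 0.0, -1.0]]
wrist_force: [0.2, 0.1, -1.5]
gripper_width: 0.092
gripper_force: 30.0
```

Run:
```python
from h import *
s=st(); R=np.array(s["ee_rot"]); print(np.degrees(np.arctan2(-R[1,1],-R[0,1])))
p=shot("wrist"); rect(p,"fresh_disk",.013); rect(p,"sled",.003)
p=shot("top"); rect(p,"fresh_disk",.013); rect(p,"fresh_disk",.013,1);rect(p,"fresh_disk",.013,2); rect(p,"failed_disk",.013); rect(p,"dock",.054)
p=shot("scene"); rect(p,"fresh_disk",.013); rect(p,"fresh_disk",.013,1); rect(p,"dock",.054)
```

```text
t 37.48 tcp [0.4028 0.1534 0.006 ] F [ 0.2  0.1 -1.5] w 0.09210295648254599 gf 29.995514578185976
16.253420014429132
fresh_disk 0.64 c 499.0 164.3 wh 68.0 39.1 ang 16.2 [  0. 203. 142. 144.]
sled 0.67 c 447.1 144.0 wh 99.4 37.9 ang 1.1 [  0. 182. 291. 179.]
fresh_disk 0.83 c 402.0 -81.2 wh 74.2 99.4 ang 22.5 [306. 248.  35.  38.]
fresh_disk 0.58 c 533.3 191.1 wh 50.4 71.9 ang 15.9 [216. 214.  27.  18.]
fresh_disk none
failed_disk 0.92 c 521.0 -285.1 wh 73.1 102.9 ang 88.1 [380. 210.  26.  33.]
dock 0.63 c 703.8 235.8 wh 148.9 141.4 ang 16.6 [180. 132.  59.  91.]
fresh_disk 0.52 c 512.0 166.0 wh 87.1 46.1 ang 13.9 [225. 196.  25.  26.]
fresh_disk none
dock 0.73 c 689.0 221.9 wh 177.7 167.7 ang 17.1 [227. 140.  65.  45.]
```

>>> {"op": "apply_moves", "data": {
  "moves": [
    [[0,-0.01,0.0005],0],
    [[0,-0.02,0],0],
    [[0,-0.02,0],0],
    [[0,-0.02,0],0],
    [[0,-0.01,0],0]
  ]
}}

```text
time_s: 38.55
tcp_pos: [0.4825, 0.1769, 0.006]
ee_rot: [[0.28, -0.96, 0.002], [-0.96, -0.28, 0.001], [-0.0, -0.002, -1.0]]
wrist_force: [-2.7, 0.0, 7.1]
gripper_width: 0.085
gripper_force: 30.0
```

>>> {"op": "apply_moves", "data": {
  "moves": [
    [[0,-0.008,0],0],
    [[0,-0.008,0],0],
    [[0,-0.008,0],0],
    [[0,0,0],0]
  ]
}}

```text
time_s: 38.88
tcp_pos: [0.5042, 0.1831, 0.006]
ee_rot: [[0.28, -0.96, 0.002], [-0.96, -0.28, 0.001], [-0.0, -0.002, -1.0]]
wrist_force: [2.2, -0.6, 1.1]
gripper_width: 0.089
gripper_force: 30.0
```

Run:
```python
from h import *
s=st(); print(s["moment"])
p=shot("top"); rect(p,"fresh_disk",.013,1); rect(p,"dock",.054)
p=shot("wrist"); cv2.imwrite("pics/w19.png",p["frame"]); rect(p,"dock",.054); rect(p,"sled",.03); rect(p,"fresh_disk",.013)
```

```text
t 38.88 tcp [0.5042 0.1831 0.006 ] F [ 2.2 -0.6  1.1] w 0.0889046652661513 gf 30.012694902252406
[-0.1334413  -0.40704424  0.00054124]
fresh_disk 0.78 c 404.0 -81.6 wh 70.7 100.3 ang 25.8 [304. 250.  40.  32.]
dock 0.97 c 667.4 234.6 wh 242.3 151.1 ang 3.1 [179. 132.  59.  91.]
dock none
sled 0.91 c 543.9 164.1 wh 82.9 31.7 ang 1.2 [  0. 182. 291. 180.]
fresh_disk 0.65 c 599.7 193.9 wh 68.0 39.2 ang 16.3 [  0. 202. 145. 144.]
```

>>> {"op": "apply_moves", "data": {
  "moves": [
    [[0,-0.008,0],0],
    [[0,-0.01,0],0],
    [[0,-0.01,0],0],
    [[0,0,0],0]
  ]
}}

```text
time_s: 39.57
tcp_pos: [0.5306, 0.1907, 0.006]
ee_rot: [[0.28, -0.96, 0.001], [-0.96, -0.28, 0.0], [0.0, -0.001, -1.0]]
wrist_force: [2.3, -0.6, 2.9]
gripper_width: 0.087
gripper_force: 30.0
```

>>> {"op": "apply_moves", "data": {
  "moves": [
    [[0,-0.01,0],0],
    [[0,-0.01,0],0],
    [[0,0,0],0]
  ]
}}

```text
time_s: 39.82
tcp_pos: [0.5496, 0.1962, 0.006]
ee_rot: [[0.28, -0.96, 0.001], [-0.96, -0.28, 0.0], [-0.0, -0.001, -1.0]]
wrist_force: [2.3, -0.2, 3.3]
gripper_width: 0.085
gripper_force: 30.0
```

>>> {"op": "apply_moves", "data": {
  "moves": [
    [[0,-0.01,0],0],
    [[0,-0.01,0],0],
    [[0,0,0],0]
  ]
}}

```text
time_s: 40.07
tcp_pos: [0.5686, 0.2017, 0.006]
ee_rot: [[0.28, -0.96, 0.001], [-0.96, -0.28, 0.0], [0.0, -0.001, -1.0]]
wrist_force: [1.4, -1.0, 2.8]
gripper_width: 0.09
gripper_force: 30.0
```

>>> {"op": "apply_moves", "data": {
  "moves": [
    [[0,-0.01,0],0],
    [[0,-0.01,0],0],
    [[0,0,0],0]
  ]
}}

```text
time_s: 40.32
tcp_pos: [0.5877, 0.2072, 0.006]
ee_rot: [[0.28, -0.96, 0.001], [-0.96, -0.28, 0.0], [0.0, -0.001, -1.0]]
wrist_force: [2.3, -0.8, 3.6]
gripper_width: 0.088
gripper_force: 30.0
```

>>> {"op": "apply_moves", "data": {
  "moves": [
    [[0,-0.005,0],0],
    [[0,-0.005,0],0],
    [[0,0,0],0]
  ]
}}

```text
time_s: 40.57
tcp_pos: [0.5957, 0.2094, 0.006]
ee_rot: [[0.279, -0.96, -0.002], [-0.96, -0.279, -0.001], [0.0, 0.002, -1.0]]
wrist_force: [-1.9, -1.3, 5.7]
gripper_width: 0.093
gripper_force: 30.0
```

>>> {"op": "apply_moves", "data": {
  "moves": [
    [[0,-0.004,0],0],
    [[0,0,0],0]
  ]
}}

```text
time_s: 40.73
tcp_pos: [0.5991, 0.2103, 0.006]
ee_rot: [[0.279, -0.96, -0.002], [-0.96, -0.279, -0.001], [0.001, 0.003, -1.0]]
wrist_force: [-3.3, -1.5, 6.8]
gripper_width: 0.091
gripper_force: 30.0
```

>>> {"op": "apply_moves", "data": {
  "moves": [
    [[0,-0.004,0],0],
    [[0,0,0],0]
  ]
}}

```text
time_s: 40.9
tcp_pos: [0.603, 0.2114, 0.006]
ee_rot: [[0.279, -0.96, -0.002], [-0.96, -0.279, -0.001], [0.001, 0.003, -1.0]]
wrist_force: [-2.0, -1.2, 6.4]
gripper_width: 0.09
gripper_force: 30.0
```

>>> {"op": "apply_moves", "data": {
  "moves": [
    [[0,-0.004,0],0],
    [[0,0,0],0]
  ]
}}

```text
time_s: 41.07
tcp_pos: [0.6062, 0.2122, 0.006]
ee_rot: [[0.279, -0.96, -0.004], [-0.96, -0.279, -0.002], [0.001, 0.004, -1.0]]
wrist_force: [-4.2, -1.9, 7.8]
gripper_width: 0.089
gripper_force: 30.0
```

>>> {"op": "apply_moves", "data": {
  "moves": [
    [[0,-0.003,0],0],
    [[0,0,0],0]
  ]
}}

```text
time_s: 41.23
tcp_pos: [0.6065, 0.2121, 0.006]
ee_rot: [[0.279, -0.96, -0.009], [-0.96, -0.279, -0.004], [0.002, 0.01, -1.0]]
wrist_force: [-10.8, -2.6, 13.2]
gripper_width: 0.091
gripper_force: 30.0
```

>>> {"op": "apply_moves", "data": {
  "moves": [
    [[0,-0.003,0],0],
    [[0,0,0],0]
  ]
}}

```text
time_s: 41.4
tcp_pos: [0.6068, 0.2119, 0.006]
ee_rot: [[0.279, -0.96, -0.015], [-0.96, -0.279, -0.007], [0.003, 0.016, -1.0]]
wrist_force: [-16.3, -2.9, 17.6]
gripper_width: 0.092
gripper_force: 30.1
```

>>> {"op": "apply_moves", "data": {
  "moves": [
    [[0,0.005,0],0],
    [[0,0,0],0]
  ]
}}

```text
time_s: 41.57
tcp_pos: [0.6062, 0.2123, 0.006]
ee_rot: [[0.279, -0.96, -0.004], [-0.96, -0.279, -0.002], [0.001, 0.005, -1.0]]
wrist_force: [-5.7, -1.6, 8.8]
gripper_width: 0.092
gripper_force: 30.0
```

>>> {"op": "apply_moves", "data": {
  "hand": 0.034,
  "moves": [
    [[0,0,0],0],
    [[0,0,0],0],
    [[0,0,0],0],
    [[0,0,-0.01],0],
    [[0,0,-0.03],0]
  ]
}}

```text
time_s: 41.98
tcp_pos: [0.6062, 0.2119, 0.0414]
ee_rot: [[0.278, -0.96, -0.009], [-0.96, -0.278, -0.005], [0.002, 0.01, -1.0]]
wrist_force: [0.3, 0.6, -0.2]
gripper_width: 0.355
gripper_force: 0.0
```

>>> {"op": "apply_moves", "data": {
  "moves": [
    [[0,0,-0.04],0],
    [[0,0,-0.04],0],
    [[0,0,-0.04],0],
    [[-0.03,0,-0.04],0],
    [[-0.03,0,0],0]
  ]
}}

```text
time_s: 42.4
tcp_pos: [0.5984, 0.2672, 0.2096]
ee_rot: [[0.278, -0.961, 0.016], [-0.961, -0.277, 0.008], [-0.003, -0.017, -1.0]]
wrist_force: [2.1, 0.1, 1.1]
gripper_width: 0.387
gripper_force: 0.0
```

>>> {"op": "apply_moves", "data": {
  "moves": [
    [[0,0,0],0],
    [[0,0,0],0]
  ]
}}

```text
time_s: 42.57
tcp_pos: [0.5936, 0.2677, 0.2001]
ee_rot: [[0.281, -0.96, 0.001], [-0.96, -0.281, 0.001], [-0.001, -0.001, -1.0]]
wrist_force: [-0.1, 0.2, 0.1]
gripper_width: 0.39
gripper_force: 0.0
```

Run:
```python
from h import *
s=st()
p=look("wrist",["sled_tab","bar_post","dock"],save="w20"); rect(p,"sled",.02)
th=np.radians(16.3);u=np.array([np.cos(th),np.sin(th)]);n=np.array([-u[1],u[0]])
L=models.cut_out(p,"sled")
if L:
  m=L[0]["region"]
  for row in range(60,300,6):
    c=np.where(m[row])[0]
    if len(c): print(row,c.min(),c.max(),len(c),end=" | ")
for a in (.0,.003,.034,.045,.054):
  for q in ([.6068,.2119],): 
    print(a,[proj(p,[*(np.array(q)+u*d),a]).round(1).tolist() for d in (-.004,.004,.045,.049)])
g=cv2.cvtColor(p["frame"],cv2.COLOR_BGR2GRAY)
t=proj(p,[.6068,.2119,.034])
for dr in (-40,-25,-10,0,10,25): print(int(t[1])+dr,g[int(t[1])+dr,150:320:3].tolist())
```

```text
t 42.57 tcp [0.5936 0.2677 0.2001] F [-0.1  0.2  0.1] w 0.3899394619277618 gf 0.0
sled_tab 0.62 [285.9 140.7] [0.6036 0.2154]
bar_post 0.58 [335.1 269.3] [0.5309 0.3084]
dock 0.96 [235.8 132.7] [0.6514 0.2228]
sled 0.55 c 626.9 219.6 wh 51.5 83.9 ang 16.1 [232.  90.  56.  93.]
90 231 234 4 | 96 231 235 5 | 102 231 236 6 | 108 232 236 5 | 114 232 288 14 | 120 232 288 57 | 126 232 288 57 | 132 232 288 57 | 138 233 288 56 | 144 233 288 56 | 150 233 288 56 | 156 233 288 17 | 162 233 287 12 | 168 233 237 5 | 174 233 238 6 | 180 234 238 5 | 0.0 [[287.4, 135.0], [279.2, 135.0], [236.8, 134.9], [232.6, 134.9]]
0.003 [[287.5, 135.1], [279.2, 135.1], [236.4, 135.0], [232.3, 135.0]]
0.034 [[288.2, 136.3], [279.1, 136.3], [232.4, 136.3], [227.8, 136.3]]
0.045 [[288.5, 136.8], [279.1, 136.8], [230.8, 136.8], [226.0, 136.8]]
0.054 [[288.8, 137.3], [279.1, 137.3], [229.3, 137.2], [224.5, 137.2]]
96 [28, 32, 28, 33, 35, 33, 60, 125, 125, 127, 126, 129, 128, 126, 126, 127, 126, 127, 128, 128, 129, 128, 126, 129, 128, 125, 118, 69, 69, 116, 124, 133, 137, 137, 137, 136, 133, 171, 159, 161, 162, 160, 1
[... 776 characters left out ...]
3, 112, 124, 126, 124, 125, 124, 126, 131, 141, 158, 164, 146, 165, 165, 106, 22, 29, 63, 120, 117, 158, 160, 161, 162, 162, 163, 164, 164]
146 [56, 54, 55, 52, 57, 55, 56, 63, 117, 113, 119, 125, 116, 117, 116, 117, 116, 114, 116, 115, 116, 116, 118, 116, 116, 118, 116, 80, 54, 104, 122, 123, 124, 123, 124, 123, 121, 122, 123, 124, 126, 164, 164, 107, 25, 24, 61, 120, 161, 161, 161, 159, 160, 161, 160, 162, 163]
161 [116, 117, 114, 115, 118, 116, 115, 116, 112, 114, 116, 123, 115, 115, 114, 114, 116, 115, 116, 114, 116, 116, 115, 116, 117, 115, 116, 85, 62, 81, 117, 116, 115, 116, 115, 118, 117, 117, 118, 117, 111, 115, 115, 91, 21, 22, 107, 159, 159, 159, 159, 159, 161, 160, 161, 159, 161]
```

Run:
```python
from h import *
s=st(); R=np.array(s["ee_rot"])[:2,:2]
th=np.radians(16.3);u=np.array([np.cos(th),np.sin(th)]);n=np.array([-u[1],u[0]]); O=np.array([.649,.2242])
f=lambda q:O+u*(-.005-.105*np.sin(np.radians(q)))+n*(.056-.105*np.cos(np.radians(q)))
Q=np.linspace(146,12,15); P=[np.array(s["tcp_pos"])[:2]]+[f(q) for q in Q]
for q,a,b in zip(Q,P,P[1:]): print(round(q),b.round(4),(R.T@(b-a)).round(4))
```

```text
t 42.87 tcp [0.5941 0.2654 0.1984] F [ 0.   0.2 -0.5] w 0.3920250618701814 gf 0.0
146 [0.5477 0.3436] [-0.088   0.0228]
136 [0.5377 0.3292] [0.011  0.0136]
127 [0.5302 0.3134] [0.0131 0.0116]
117 [0.5254 0.2966] [0.0149 0.0093]
108 [0.5235 0.2791] [0.0162 0.0067]
98 [0.5245 0.2616] [0.0171 0.0039]
89 [0.5285 0.2446] [0.0175 0.001 ]
79 [0.5352 0.2284] [ 0.0174 -0.0019]
69 [0.5445 0.2135] [ 0.0168 -0.0048]
60 [0.5561 0.2005] [ 0.0158 -0.0075]
50 [0.5698 0.1895] [ 0.0143 -0.0101]
41 [0.5851 0.1809] [ 0.0125 -0.0123]
31 [0.6016 0.175 ] [ 0.0102 -0.0142]
22 [0.6188 0.172 ] [ 0.0077 -0.0157]
12 [0.6364 0.1718] [ 0.005  -0.0168]
```

>>> {"op": "apply_moves", "data": {
  "hand": 0.0,
  "moves": [
    [[-0.03,0.008,0],0],
    [[-0.03,0.008,0],0],
    [[-0.028,0.007,0],0],
    [[0,0,0.03],0],
    [[0,0,0.035],0]
  ]
}}

```text
time_s: 43.28
tcp_pos: [0.5485, 0.347, 0.1365]
ee_rot: [[0.282, -0.959, 0.006], [-0.959, -0.282, 0.005], [-0.003, -0.007, -1.0]]
wrist_force: [0.6, 0.3, -0.2]
gripper_width: 0.095
gripper_force: 0.0
```

>>> {"op": "apply_moves", "data": {
  "moves": [
    [[0,0,0.035],0],
    [[0,0,0.025],0],
    [[0,0,0.015],0],
    [[0,0,0.006],0],
    [[0,0,0],0]
  ]
}}

```text
time_s: 43.7
tcp_pos: [0.5468, 0.3433, 0.0511]
ee_rot: [[0.279, -0.96, -0.003], [-0.96, -0.279, -0.003], [0.002, 0.003, -1.0]]
wrist_force: [-0.2, -0.5, -0.1]
gripper_width: 0.005
gripper_force: 0.0
```

Run:
```python
from h import *
s=st(); look("top",["bar_post"])
```

```text
t 43.7 tcp [0.5468 0.3433 0.0511] F [-0.2 -0.5 -0.1] w 0.005377727873396258 gf 0.0
bar_post 0.72 [183.6 222.2] [0.5298 0.3082]
```

Now push the post along its arc.

>>> {"op": "apply_moves", "data": {
  "moves": [
    [[0.011,0.0136,-0.001],0],
    [[0.0131,0.0116,0],0],
    [[0.0149,0.0093,0],0],
    [[0.0162,0.0067,0],0],
    [[0,0,0],0]
  ]
}}

```text
time_s: 44.22
tcp_pos: [0.5232, 0.2781, 0.0562]
ee_rot: [[0.278, -0.961, 0.001], [-0.961, -0.278, 0.001], [-0.001, -0.002, -1.0]]
wrist_force: [-0.4, 0.0, -0.5]
gripper_width: 0.005
gripper_force: 0.0
```

>>> {"op": "apply_moves", "data": {
  "moves": [
    [[0.0171,0.0039,0],0],
    [[0.0175,0.001,0],0],
    [[0.0174,-0.0019,0],0],
    [[0.0168,-0.0048,0],0],
    [[0,0,0],0]
  ]
}}

```text
time_s: 44.63
tcp_pos: [0.5468, 0.2135, 0.0558]
ee_rot: [[0.278, -0.961, 0.004], [-0.961, -0.278, 0.002], [-0.001, -0.005, -1.0]]
wrist_force: [-0.7, -0.2, 0.8]
gripper_width: 0.006
gripper_force: 0.0
```

Run:
```python
from h import *
s=st(); look("wrist",["bar_post"]); look("scene",["bar_post"]); look("top",["bar_post"])
```

```text
t 44.63 tcp [0.5468 0.2135 0.0558] F [-0.7 -0.2  0.8] w 0.005618840950233074 gf 0.0
bar_post 0.88 [262.  237.2] [0.5604 0.1972]
bar_post 0.71 [255.6 176.8] [0.6144 0.1872]
bar_post 0.55 [239.  183.7] [0.5606 0.2023]
bar_post 0.4 [198.9 284. ] [0.3606 0.2626]
```

>>> {"op": "apply_moves", "data": {
  "moves": [
    [[0.0158,-0.0075,0],0],
    [[0.0143,-0.0101,0],0],
    [[0.0125,-0.0123,0],0],
    [[0.0102,-0.0142,0],0],
    [[0,0,0],0]
  ]
}}

```text
time_s: 45.35
tcp_pos: [0.6034, 0.1758, 0.054]
ee_rot: [[0.279, -0.96, 0.002], [-0.96, -0.279, 0.0], [0.0, -0.002, -1.0]]
wrist_force: [0.4, -0.2, 0.8]
gripper_width: 0.003
gripper_force: 0.0
```

>>> {"op": "apply_moves", "data": {
  "moves": [
    [[0.0077,-0.0157,0],0],
    [[0.004,-0.01,0],0],
    [[0,0,0],0]
  ]
}}

```text
time_s: 45.6
tcp_pos: [0.6302, 0.1724, 0.0538]
ee_rot: [[0.28, -0.96, 0.001], [-0.96, -0.28, 0.0], [0.0, -0.001, -1.0]]
wrist_force: [0.1, 0.5, 0.2]
gripper_width: 0.003
gripper_force: 0.0
```

Run:
```python
from h import *
s=st(); p=look("wrist",["bar_post"])
th=np.radians(16.3);u=np.array([np.cos(th),np.sin(th)]);n=np.array([-u[1],u[0]]); O=np.array([.649,.2242])
for d in models.place_of(p,"bar_post")[:1]:
    X=onz(p,np.array(d["at"])*W,.061)[:2]-O; print("post dock",u@X,n@X,"want -.005,-.049")
X=np.array(s["tcp_pos"])[:2]-O; print("tcp dock",u@X,n@X)
```

```text
t 45.6 tcp [0.6302 0.1724 0.0538] F [0.1 0.5 0.2] w 0.0033040241954378075 gf 0.0
tcp dock -0.032610175839694645 -0.04439457990753043
```

Press on in dock +x (tool −y) until it stops.

>>> {"op": "apply_moves", "data": {
  "moves": [
    [[0.002,-0.005,0],0],
    [[0,0,0],0]
  ]
}}

```text
time_s: 45.92
tcp_pos: [0.6345, 0.1717, 0.0542]
ee_rot: [[0.28, -0.96, 0.0], [-0.96, -0.28, -0.0], [0.0, -0.0, -1.0]]
wrist_force: [-0.1, 0.0, -0.6]
gripper_width: 0.008
gripper_force: 0.1
```

>>> {"op": "apply_moves", "data": {
  "moves": [
    [[0,-0.004,0],0],
    [[0,0,0],0]
  ]
}}

```text
time_s: 46.08
tcp_pos: [0.6388, 0.1727, 0.0542]
ee_rot: [[0.28, -0.96, 0.0], [-0.96, -0.28, -0.0], [0.0, -0.0, -1.0]]
wrist_force: [-0.2, -0.1, 0.2]
gripper_width: 0.01
gripper_force: 0.1
```

>>> {"op": "apply_moves", "data": {
  "moves": [
    [[0,-0.003,0],0],
    [[0,0,0],0]
  ]
}}

```text
time_s: 46.25
tcp_pos: [0.641, 0.1732, 0.054]
ee_rot: [[0.279, -0.96, -0.001], [-0.96, -0.279, -0.001], [0.0, 0.001, -1.0]]
wrist_force: [-1.4, -0.2, 0.3]
gripper_width: 0.004
gripper_force: 0.8
```

>>> {"op": "apply_moves", "data": {
  "moves": [
    [[0,-0.003,0],0],
    [[0,0,0],0]
  ]
}}

```text
time_s: 46.42
tcp_pos: [0.6415, 0.1732, 0.0538]
ee_rot: [[0.279, -0.96, -0.007], [-0.96, -0.279, -0.003], [0.001, 0.007, -1.0]]
wrist_force: [-7.1, -0.4, 5.6]
gripper_width: 0.007
gripper_force: 4.2
```

>>> {"op": "apply_moves", "data": {
  "moves": [
    [[0,-0.003,0],0],
    [[0,0,0],0]
  ]
}}

```text
time_s: 46.58
tcp_pos: [0.6417, 0.1732, 0.0537]
ee_rot: [[0.279, -0.96, -0.013], [-0.96, -0.279, -0.005], [0.001, 0.013, -1.0]]
wrist_force: [-12.6, -2.1, 8.1]
gripper_width: 0.004
gripper_force: 7.4
```

>>> {"op": "apply_moves", "data": {
  "moves": [
    [[0,0.015,0],0],
    [[0,0.03,0],0],
    [[0,0.03,-0.03],0],
    [[0,0,-0.04],0],
    [[0,0,-0.04],0]
  ]
}}

```text
time_s: 47.0
tcp_pos: [0.5732, 0.1532, 0.1637]
ee_rot: [[0.28, -0.96, -0.003], [-0.96, -0.28, -0.002], [0.001, 0.004, -1.0]]
wrist_force: [1.7, 0.9, 1.3]
gripper_width: 0.005
gripper_force: 0.0
```

>>> {"op": "apply_moves", "data": {
  "moves": [
    [[-0.03,0,-0.04],0],
    [[-0.03,-0.02,0],0],
    [[0,-0.02,0],0],
    [[0,0,0],0],
    [[0,0,0],0]
  ]
}}

```text
time_s: 47.42
tcp_pos: [0.5989, 0.2188, 0.1964]
ee_rot: [[0.28, -0.96, 0.0], [-0.96, -0.28, 0.0], [-0.0, -0.0, -1.0]]
wrist_force: [-1.2, -0.6, -0.7]
gripper_width: 0.005
gripper_force: 0.0
```

Run:
```python
from h import *
s=st()
th=np.radians(16.3);u=np.array([np.cos(th),np.sin(th)]);n=np.array([-u[1],u[0]]); O=np.array([.649,.2242])
for c in ("wrist","top","scene"):
  p=shot(c)
  if c=="wrist": cv2.imwrite("pics/w21.png",p["frame"]); W1=p
  for t,z in (("bar_post",.061),("sled_tab",.024)):
    for d in models.place_of(p,t)[:2]:
      X=onz(p,np.array(d["at"])*W,z)[:2]-O; print(c,t,round(d["confidence"],2),(np.array(d["at"])*W).round(),"dock",(u@X).round(4),(n@X).round(4))
p=W1; g=cv2.cvtColor(p["frame"],cv2.COLOR_BGR2GRAY)
D=lambda x,y,z: proj(p,[*(O+u*x+n*y),z]).round(1).tolist()
print("closed bar top outer edge: y=50",D(-.009,.05,.044),"y=-40",D(-.009,-.04,.044),"inner",D(-.001,.05,.044),D(-.001,-.04,.044),"post top",D(-.005,-.049,.078),"roof",D(0,.03,.054),D(0,-.03,.054))
for y in (.04,.025,0,-.025,-.04):
  c=D(-.005,y,.044); rr=int(c[1]); a=int(c[0]); print(y,rr,a-20,g[rr,a-20:a+24].tolist())
```

```text
t 47.42 tcp [0.5989 0.2188 0.1964] F [-1.2 -0.6 -0.7] w 0.004871900801507689 gf 0.0
wrist bar_post 0.58 [223. 139.] dock -0.0041 -0.0479
wrist bar_post 0.45 [505. 322.] dock -0.2549 0.1158
wrist sled_tab 0.55 [276. 191.] dock -0.0455 0.0015
top bar_post 0.49 [198. 284.] dock -0.2639 0.1204
top bar_post 0.43 [231. 176.] dock -0.002 -0.0463
top sled_tab 0.6 [218. 198.] dock -0.0462 0.0089
scene bar_post 0.51 [269. 172.] dock -0.0064 -0.0523
scene bar_post 0.44 [167. 214.] dock -0.2809 0.1221
scene sled_tab 0.54 [252. 180.] dock -0.0275 -0.0031
closed bar top outer edge: y=50 [235.5, 247.8] y=-40 [232.1, 147.3] inner [226.7, 247.8] [222.6, 147.3] post top [220.7, 138.1] roof [223.1, 229.9] [220.1, 160.4]
0.04 237 210 [119, 120, 121, 121, 122, 122, 119, 121, 119, 121, 123, 122, 116, 93, 64, 60, 75, 97, 119, 135, 136, 133, 135, 139, 132, 111, 143, 178, 184, 185, 184, 184, 184, 185, 184, 182, 182, 182, 181, 181, 180, 181, 183, 182]
0.025 221 210 [122, 120, 119, 118, 120, 120, 119, 119, 119, 119, 120, 114, 97, 74, 65, 67, 77, 102, 124, 142, 145, 142, 141, 135, 115, 87, 108, 121, 119, 121, 121, 121, 121, 122, 121, 121, 121, 124, 122, 122, 124, 123, 124, 140]
0 193 209 [121, 119, 119, 119, 118, 119, 117, 118, 120, 121, 121, 115, 96, 71, 57, 65, 81, 103, 117, 129, 140, 142, 141, 137, 121, 93, 103, 121, 126, 125, 125, 124, 123, 126, 122, 126, 125, 125, 123, 123, 125, 124, 126, 123]
-0.025 165 208 [120, 118, 120, 120, 119, 120, 119, 120, 124, 128, 130, 126, 106, 75, 59, 69, 87, 117, 135, 143, 146, 143, 140, 141, 122, 94, 101, 119, 121, 119, 122, 123, 120, 121, 123, 123, 124, 124, 122, 120, 121, 121, 122, 122]
-0.04 147 207 [127, 130, 133, 132, 131, 131, 133, 132, 133, 131, 124, 107, 83, 59, 38, 37, 42, 57, 75, 93, 117, 136, 141, 143, 134, 107, 93, 116, 123, 125, 122, 124, 124, 124, 122, 123, 124, 122, 124, 122, 122, 122, 122, 121]
```

Run:
```python
from h import *
print(r.finish_job())
```

```text
the job is handed in; nothing more can be done
None
```

The job is handed in, but the result hasn't been shown to me: by camera and force checks the failed disk lies flat in the returns box, the sled with the fresh disk sits fully home in the larger dock, and the locking bar is closed against its stop, at about 47 s of the 72 s allowed; I did not re-check the bystanders at the end.

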